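# Put the brown bottle away in the light-tight chest

### The arm

A 7-joint arm with a two-finger parallel gripper is mounted at the origin on a cart in front of the work surface, level with it; the furniture and walls round the work are solid. World frame = base frame: x ahead of the robot, y to its left, z up, the work surface at z = 0. Lengths are in m, angles in rad, forces in N, time in s.
With the tool pointing down it reaches from about 0.425 to 1.025 m from the base axis. Payload 9.4 kg.
Tool frame: the origin (TCP) lies at the centre of the arm's flange, where the gripper is bolted on; the fingertips stand 186 mm ahead of it and the grasp point (between the pads) lies 167 mm ahead of it; z points along the fingers, y is the direction in which the jaws open and shut (so a half turn about z gives the same grasp; the last joint's range is limited). The gripper opens to 93 mm and grips with 3 to 60 N. Pads are 15 mm wide; open, the fingers measure 128 mm over their backs; the gripper's body (75 mm by 188 mm) begins 65 mm behind the grasp point.
Start: joints at [-1.323, 0.599, -0.003, 1.599, 0.002, 0.943, -0.08], TCP at [0.231, 0.687, 0.405] pointing down, gripper open.
Joint ranges: [-2.57, 2.57], [-0.35, 1.97], [-1.29, 1.29], [0.11, 2.56], [-1.05, 4.19], [0.11, 1.86], [-2.63, 2.63]. Speed limits (rad/s): [2.22, 2.22, 3.01, 3.01, 3.14, 3.14, 3.14].

### API

Orientations are given as a rotation vector (axis times angle).
In Python, from rig import env, snapshot, calibration gives the robot as it stands.
- The arm moves only by the tool drive_tool, never from a script. Its argument "motion" is a list of rows, each a list of 2 entries, a list of its own where there are three numbers: the shift along the tool's x, y, z in mm, then the turn about the tool's z in rad. A call has 1 to 10 rows; each row is the pose to reach, as a shift and turn from the pose measured when the call began, along the tool's axes at that moment; what a row does not reach only later rows make up. A row lasts 1/12 s, in which the tool goes at most 41.7 mm and 7.16 degrees, less where a joint would pass 70% of its speed; a pose out of reach is approached as far as the arm can. A call with a gripper value outside its range is refused whole. "hand" is the finger opening in mm, from 0 to 93, set as the call begins (left out, the last holds). The fingers move at their own pace and stop on an object; "newtons" is the grip in N (left out, the last holds). Time passes only in rows, so rows that repeat a pose let the fingers close. It gives the time, the measured TCP pose, the force and the opening at its end, in the units of the state.
- env.observe(): the state, without advancing time (a new reading comes with each control period).
- snapshot(name): name is "scene" or "top" or "wrist"; returns the picture (400x640x3 uint8, red, green, blue); there is no depth.
- calibration(name): a dict with "mtx" (3x3 intrinsics, pixels), "camera_from_world" (4x4, takes a point from world to camera coordinates). Camera axes: x right, y down, z forward; pixel columns grow to the right and rows downward; lengths in m; the calibration is good to about 2 mm. A picture is of the moment at which its call begins: read the wrist's pose just before it. calibration takes no time and is no camera call; for the wrist camera it gives the pose at the moment of the call.
- env.hand_in(): hands the job in, once; it reports no verdict.
The state is a dict: "t": time; "qpos": joint angles; "qvel": joint speeds; "joint_torque": joint torques, N m; "eef_pos": TCP position; "tcp_rot": TCP orientation; "ft_force": force on the tool from outside, world axes, zero at the start; "moment": the same for the moment, N m; "width": opening from 0.0 (shut) to 1.0 (fully open).
Only numpy, scipy, OpenCV 4.12 (cv2) and the standard library are available. Lean on these libraries where they do the work, as an engineer would, in place of code of your own. Each camera call takes 0.05 s, during which the arm holds its last target.

### The job

Put the brown reagent bottle away in the grey light-tight chest: raise the lid until its folding stay locks and holds it open, and set the bottle down upright on the chest floor beside the cup without dropping it. Then break the stay at its knee and lower the lid gently, never letting it fall, until it is fully shut; leave the cup standing.

Things in the scene. Friction and masses are not known exactly. Their poses are not given: they have to be found in the camera images.
- chest: Grey steel chest, immovable: 160 mm deep (its x), 240 mm wide (its y), rim 105 mm above the worktop, walls 4 mm, inner floor 12 mm above the worktop; 125 mm high with the lid shut. Origin: centre of its underside. x runs from its front (handle side) to its back (hinges), y to its left, z up; yaw varies. The folding stay is outside its right end (-y).
- lid (a joint): Lid angle, rad: 0 shut, grows as it is raised. The lid (0.5 to 0.9 kg, 162 mm from hinge to front edge, 18 mm thick) falls shut unless held or locked. At 1.31 the stay is straight and stops the lid; raised that far, the knee drops past straight by itself, and when let go the lid rests locked at about 1.28.
- lid_handle (a point): Middle of the lid's black handle bar, 12 mm thick, 124 mm long along the chest's y, on two steel posts 52 mm either side of its middle. It stands 30 mm above and 30 mm before the lid's front top edge: with the lid shut 192 mm before and 48 mm above the hinge line, 155 mm above the worktop. It turns with the lid; about 300 mm above the worktop when locked open.
- lid_hinge (a point): Middle of the hinge line, which runs along the chest's y at its back: 82 mm behind the chest's origin and 107 mm above the worktop.
- stay_knee (a joint): Angle of the stay's knee, rad: 0 folded (lid shut), 2.30 both links in line, 2.60 locked against its stop past the line; gravity and a weak spring draw it there when the lid is fully up. To break it, draw the grip back across the line, to the chest's front and a little up (1 to 4 N). Down to about 1.9 the knee may still hold the lid; below, the lid falls, loading the grip with up to 12 N.
- stay_knob (a point): Middle of the black grip at the stay's knee: round bar 16 mm thick, 40 mm long along the chest's y, its middle 55 mm outside the chest's right end. It runs on a circle of 78 mm radius about stay_pivot in the chest's x-z plane: lid shut 72 mm before the pivot and 32 mm above it, locked 45 mm behind and 64 mm above it. Held and led along this circle, it carries the lid down.
- stay_pivot (a point): Point on the axis of the stay's lower pivot, which is fixed on the chest's right end; the point is taken level with the grip's middle, 55 mm outside the chest, 3 mm in front of the chest's origin and 52 mm above the worktop.
- bottle: Brown bottle with black screw cap and green-and-white label, 34 mm in diameter, 75 mm high, shoulder about 55 mm up, standing on the worktop to the left of the chest. Origin: centre of its underside; z up.
- cup: Specimen cup with screw lid, 64 mm in diameter, 63 mm high, already standing in the left half of the chest. Origin: centre of its underside; z up.

How it is judged:
On the way, in this order (a step that is already met when the one before it is completed fails the run):
1. the lid is raised and its stay is locked past the line (value of joint lid above 1.2 rad and value of joint stay_knee above 2.5 rad), for 0.2 s.
2. the bottle stands upright on the chest floor, let go, while the locked stay holds the lid open (all of step 1 and x of bottle in the frame of chest between -0.08 and 0.08 m and y of bottle in the frame of chest between -0.12 and 0.12 m and z of bottle in the frame of chest below 0.018 m and angle between bottle's own z axis and vertical below 0.15 rad and linear speed of bottle below 0.03 m/s and contact force between the fingers and bottle below 0.1 N), for 0.2 s.
At the end, for the whole second after the job is handed in: The lid is fully shut (within 0.03 rad), with the bottle inside the chest, upright (within 0.15 rad) on its floor and at rest, and the cup still upright (within 0.15 rad) on the chest floor (value of joint lid below 0.03 rad and linear speed of bottle below 0.02 m/s and x of bottle in the frame of chest between -0.08 and 0.08 m and y of bottle in the frame of chest between -0.12 and 0.12 m and z of each of bottle, cup in the frame of chest below 0.018 m and angle between each of bottle, cup's own z axis and vertical below 0.15 rad); the robot touches nothing.
It fails at once if the lid falls: it comes down faster than 1.8 rad/s before the last 0.06 rad (value of joint lid above 0.06 rad and velocity of joint lid below -1.8 rad/s).
It fails at once if the bottle is dropped: out of the fingers it moves faster than 0.6 m/s (contact force between the fingers and bottle below 0.05 N and linear speed of bottle above 0.6 m/s).
It fails at once if the cup is knocked over (angle between cup's own z axis and vertical above 0.5 rad).
It also fails if it takes over 72 s, if anything falls off the work surface, if the arm or the gripper's body presses on something with over 40 N, if the wrist force passes 120 N, or if a joint passes its speed limit or range.

## Working session

There is one attempt and no reset: what is moved stays moved. The work goes in short steps, Python scripts to look and compute and a tool call to move; the robot and the scene stay as the last step left them, time stands still between calls to the robot, and variables do not carry over. Pictures are saved under pics/ and viewed, and the job is handed in when it is done.

Besides the shell and the picture viewer there is one more tool, called after "Request:" as name(argument=value, ...), one argument or row to a line, values as JSON. drive_tool: Moves the arm, as the interface text tells. Its arguments: {"type":"object","properties":{"motion":{"type":"array","items":{"type":"array"}},"hand":{"type":"number"},"newtons":{"type":"number"}},"required":["motion"]}

```bash
mkdir -p pics; ls; python3 - <<'E'
from rig import env, snapshot, calibration
import cv2,numpy as np
print(env.observe())
for n in ["scene","top","wrist"]:
    c=calibration(n)
    print(n,np.round(c["mtx"],1).tolist(),np.round(c["camera_from_world"],4).tolist())
    im=snapshot(n); cv2.imwrite(f"pics/{n}0.png",im[:,:,::-1])
E
```

```text
pics
{'t': 0.0, 'qpos': array([-1.32270374,  0.60015499, -0.00251784,  1.6001329 ,  0.0018616 ,
        0.94292654, -0.07982672]), 'qvel': array([ 1.17340394e-03,  1.89485626e-03, -4.60310362e-04, -9.83594026e-04,
       -1.41891756e-03,  1.35250195e-05,  2.50678570e-03]), 'joint_torque': array([ 2.49237266e-03, -7.65073872e+01,  1.49707820e+00, -2.52352273e+01,
       -5.26110828e-02,  1.69160776e-02,  1.80205093e-04]), 'eef_pos': array([0.23130388, 0.68689797, 0.40383747]), 'tcp_rot': array([-5.07862150e-01, -3.10021826e+00,  2.54604359e-03]), 'ft_force': array([ 0.44097646, -0.35881112, -0.38423337]), 'moment': array([ 0.02819017,  0.02753221, -0.01780359]), 'width': 0.9980266031997571}
scene [[511.6, 0.0, 320.7], [0.0, 511.6, 201.3], [0.0, 0.0, 1.0]] [[0.6597, -0.7514, -0.014, -0.2812], [-0.5923, -0.5084, -0.625, 0.4446], [0.4625, 0.4206, -0.7805, 0.8806], [0.0, 0.0, 0.0, 1.0]]
top [[502.3, 0.0, 327.2], [0.0, 502.3, 193.5], [0.0, 0.0, 1.0]] [[0.0264, -0.9994, -0.0227, 0.1005], [-0.9869, -0.0224, -0.1595, 0.5433], [0.1589, 0.0266, -0.9869, 1.2293], [0.0, 0.0, 0.0, 1.0]]
wrist [[317.8, 0.0, 316.9], [0.0, 317.8, 203.8], [0.0, 0.0, 1.0]] [[0.3193, 0.9476, -0.0015, -0.7244], [0.9103, -0.3063, 0.2786, -0.0313], [0.2635, -0.0904, -0.9604, 0.3919], [0.0, 0.0, 0.0, 1.0]]
```

View pics/scene0.png

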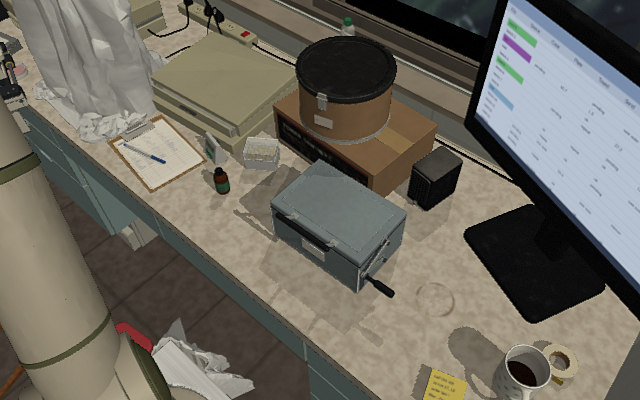

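View pics/top0.png

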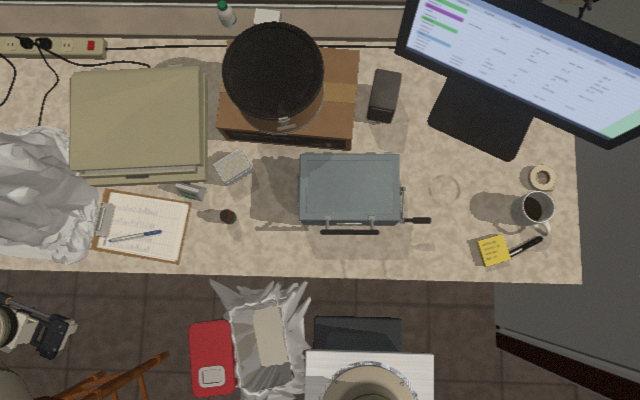

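View pics/wrist0.png

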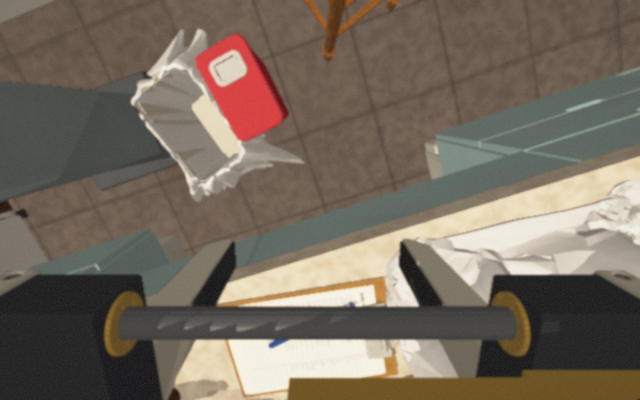

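The scene view shows the bottle at about (221,180), the chest at (340,225) with its knob at (380,287). The top view shows the bottle at (228,216), lid (300-400, 153-224), handle (349,232) and knob (417,220). I'll enlarge these.

```bash
python3 - <<'E'
import cv2,numpy as np
t=cv2.imread("pics/top0.png"); s=cv2.imread("pics/scene0.png")
a=cv2.resize(t[140:250,200:440],None,fx=3.3,fy=3.3,interpolation=cv2.INTER_CUBIC)
cv2.imwrite("pics/topz.png",a)
b=cv2.resize(s[150:310,200:420],None,fx=3.5,fy=3.5,interpolation=cv2.INTER_CUBIC)
cv2.imwrite("pics/scenez.png",b)
E
```

```text
(no output)
```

View pics/topz.png

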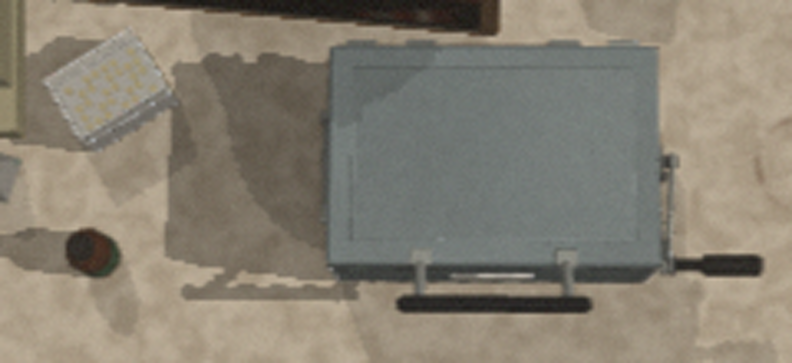

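View pics/scenez.png

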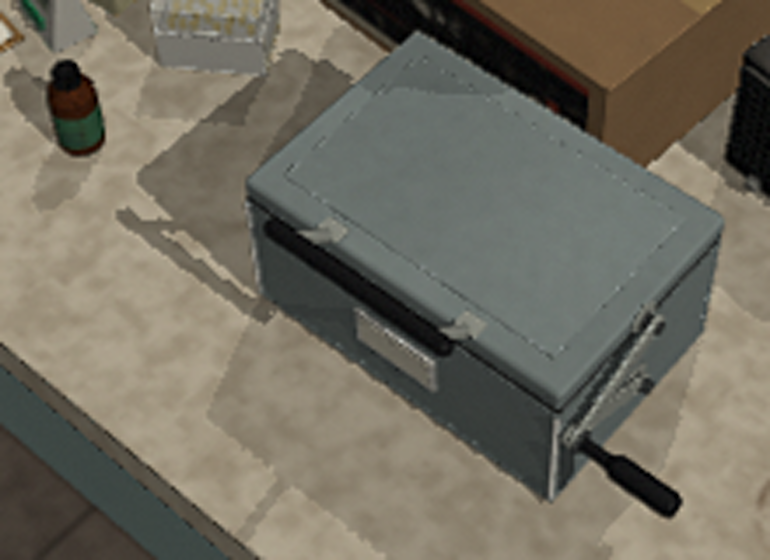

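The enlarged views show the handle bar, knob and cap clearly (top: bar (320-380,232), knob (412-430,220)). Next I'll segment them and triangulate.

```bash
cat > h.py <<'E'
import cv2,numpy as np
from scipy.spatial.transform import Rotation as R
def ray(c,uv):
    M=np.array(c["camera_from_world"]);K=np.array(c["mtx"])
    d=np.linalg.inv(K)@np.array([uv[0],uv[1],1.]); Rm=M[:3,:3]
    return -Rm.T@M[:3,3], Rm.T@d
def plane(c,uv,z):
    o,d=ray(c,uv); return o+d*(z-o[2])/d[2]
def tri(c1,u1,c2,u2):
    A=[];b=[]
    o1,d1=ray(c1,u1);o2,d2=ray(c2,u2)
    S=np.zeros((3,3));r=np.zeros(3);P=[]
    for o,d in((o1,d1),(o2,d2)):
        d=d/np.linalg.norm(d);p=np.eye(3)-np.outer(d,d);S+=p;r+=p@o;P.append((p,o))
    x=np.linalg.solve(S,r)
    return x,[np.linalg.norm(p@(x-o)) for p,o in P]
def dark(im,box,th=60,mn=15):
    x0,y0,x1,y1=box
    g=im[y0:y1,x0:x1].max(2)
    n,l,s,c=cv2.connectedComponentsWithStats((g<th).astype(np.uint8),connectivity=8)
    out=[]
    for i in range(1,n):
        if s[i,4]>=mn:
            ys,xs=np.where(l==i);pts=np.stack([xs+x0,ys+y0],1).astype(np.float32)
            m=pts.mean(0);_,_,v=np.linalg.svd(pts-m,full_matrices=False)
            pr=(pts-m)@v[0]
            out.append((s[i,4],m,m+v[0]*pr.min(),m+v[0]*pr.max(),np.ptp((pts-m)@v[1])+1))
    return out
E
python3 - <<'E'
from h import *
t=cv2.imread("pics/top0.png"); s=cv2.imread("pics/scene0.png")
for n,im,bs in(("top",t,[(315,226,390,240),(400,212,436,228),(215,205,240,228)]),("scene",s,[(265,205,335,258),(360,270,400,300),(208,163,234,200)])):
    for b in bs:
        for th in (45,60):
            print(n,b,th)
            for o in dark(im,b,th): print("  ",o[0],*[np.round(q,1) for q in o[1:]])
E
```

```text
top (315, 226, 390, 240) 45
   145 [348.9 231.9] [321.  231.7] [377. 232.] 4.3
top (315, 226, 390, 240) 60
   237 [349.8 231.6] [321.  231.4] [378.  231.8] 5.1
top (400, 212, 436, 228) 45
top (400, 212, 436, 228) 60
   107 [418.4 220. ] [405.  219.9] [429. 220.] 5.1
top (215, 205, 240, 228) 45
top (215, 205, 240, 228) 60
   59 [223.8 214.8] [225.3 210.7] [222.  219.6] 8.6
scene (265, 205, 335, 258) 45
   445 [302.1 231.5] [269.3 208.5] [332.2 252.6] 8.0
scene (265, 205, 335, 258) 60
   585 [299.5 230. ] [268.8 209.3] [333.  252.5] 21.8
   128 [296.8 243.5] [280.2 232.7] [316.5 256.3] 11.7
scene (360, 270, 400, 300) 45
   217 [380.3 286.2] [364.8 275.4] [393.  295.1] 8.6
scene (360, 270, 400, 300) 60
   272 [376.9 285.3] [359.6 276.7] [393.7 293.6] 18.9
scene (208, 163, 234, 200) 45
   105 [218.9 174.5] [219.1 167. ] [218.6 183.1] 14.2
   27 [222.5 191. ] [229.  190.9] [216.  191.1] 7.0
scene (208, 163, 234, 200) 60
   243 [220.1 180.2] [217.4 167.1] [222.9 193.8] 14.9
```

```bash
python3 - <<'E'
from h import *
from rig import calibration
T=calibration("top");S=calibration("scene")
for n,a,b in [("barL",(320.5,231.6),(275.7,214.5)),("barR",(378.8,231.9),(328.3,249.3)),
  ("knobin",(413.3,220.2),(374.3,281.4)),("knobout",(431.2,220.4),(393.5,295.)),
  ("cap",(225.0,215.0),(218.9,170.5)),
  ("lidFR",((655+1980/3-660)/3.3+200 if 0 else 657/3.3+200,140+265/3.3),(200+558/3.5,150+405/3.5))]:
    x,e=tri(T,a,S,b);print(n,np.round(x*1000,1),np.round(np.array(e)*1000,1))
def lid(u,v,z=.125): return np.round(plane(T,(200+u/3.3,140+v/3.3),z)*1000,1)
print("lid corners FL FR BR BL",lid(330,264),lid(660,264),lid(658,46),lid(332,46))
def lids(u,v,z=.125): return np.round(plane(S,(200+u/3.5,150+v/3.5),z)*1000,1)
print("scene  FL FR BR BL",lids(247,187),lids(558,403),lids(722,222),lids(414,33))
print("bar@155",plane(T,(320.5,231.6),.155),plane(T,(378.8,231.9),.155),plane(S,(275.7,214.5),.155),plane(S,(328.3,249.3),.155))
print("bottle bottom scene",plane(S,(200+80/3.5,150+140/3.5),0))
# text of chest back things
for n,uv,z in [("boxfront",(225,140),.1),("boxfrontR",(352,145),.1),("speaker",(372,118),.1)]:print(n,plane(T,uv,z))
E
```

```text
barL [434.6 123.5 157.3] [0.5 0.5]
barR [437.6  -9.7 160.9] [1.6 1.6]
knobin [472.9 -96.9  95.2] [0.8 0.8]
knobout [ 474.3 -140.8   92. ] [1.6 1.6]
cap [477.5 362.1  78.7] [2. 2.]
lidFR [469.9 -60.6 117.3] [1.5 1.5]
lid corners FL FR BR BL [463.  174.1 125. ] [468.7 -60.8 125. ] [627.7 -58.9 125. ] [622.8 178.3 125. ]
scene  FL FR BR BL [464.6 170.9 125. ] [468.2 -63.4 125. ] [627.5 -59.  125. ] [624.  178.6 125. ]
bar@155 [0.43435682 0.12384945 0.155     ] [ 0.43692563 -0.00915846  0.155     ] [0.43610949 0.12454203 0.155     ] [ 0.44190208 -0.00804002  0.155     ]
bottle bottom scene [ 4.81222570e-01  3.68666754e-01 -1.11022302e-16]
boxfront [0.66034876 0.36926365 0.1       ]
boxfrontR [0.65402247 0.0544999  0.1       ]
speaker [0.72393269 0.00622471 0.1       ]
```

Measurements agree in both views. The chest origin is about (545, 57.5) mm with yaw about 0.02. The handle is at (436, 56.5, 155), the knob at (473, -119) and the bottle cap at (478, 362). Next I'll write a move helper.

```bash
cat >> h.py <<'E'
YAW=0.02; O=np.array([545.,57.5])
def st():
    from rig import env
    return env.observe()
def c2w(x,y):  # chest mm->world mm
    c,s=np.cos(YAW),np.sin(YAW); return O+np.array([c*x-s*y,s*x+c*y])
def go(x,y,z,psi=None,q=None):
    """grasp point target world mm; psi = wanted world angle of tool y axis (mod pi)"""
    o=q or st(); Rm=R.from_rotvec(o["tcp_rot"]).as_matrix()
    g=np.array(o["eef_pos"])*1000+Rm@np.array([0,0,167.])
    d=Rm.T@(np.array([x,y,z])-g)
    a=np.arctan2(Rm[1,1],Rm[0,1]); turn=0
    if psi is not None:
        turn=-((psi-a+np.pi/2)%np.pi-np.pi/2)
    print("t",round(o["t"],2),"grasp",np.round(g,1),"ytool",round(a,3),"q7",round(o["qpos"][6],2),"shift",np.round(d,1),"turn",round(turn,3),"F",np.round(o["ft_force"],1),"w",round(o["width"]*93,1))
    return d,turn
E
python3 -c "
from h import *
go(436,56.5,235,YAW)"
```

```text
t 0.15 grasp [231.3 686.8 237. ] ytool 1.246 q7 -0.08 shift [-395.1 -532.     2.7] turn 1.226 F [ 0.   1.5 -0.4] w 93.3
```

Request:
drive_tool(
  motion=[
    [[-20, -27, 0], 0.06],
    [[-44, -60, 0], 0.16],
    [[-68, -92, 0], 0.26],
    [[-92, -124, 0], 0.36],
    [[-116, -156, 0], 0.46],
    [[-140, -188, 0], 0.56],
    [[-164, -221, 0], 0.66],
    [[-188, -253, 0], 0.76],
    [[-212, -285, 0], 0.86],
    [[-236, -317, 0], 0.96],
  ],
  hand=50,
  newtons=20,
)

```text
t: 0.98
eef_pos: [0.3539, 0.3093, 0.4045]
tcp_rot: [1.888, 2.511, -0.001]
ft_force: [1.1, 0.4, -0.0]
width: 0.537
```

```bash
python3 -c "
from h import *
go(436,56.5,235,YAW)"
```

```text
t 0.98 grasp [353.9 309.1 237.5] ytool 0.281 q7 -0.4 shift [-265.5    8.8    2.7] turn 0.261 F [ 1.1  0.4 -0. ] w 49.9
```

Request:
drive_tool(
  motion=[
    [[-38, 1, 0], 0.04],
    [[-76, 2, 0], 0.08],
    [[-114, 4, 0], 0.12],
    [[-152, 5, 0], 0.16],
    [[-190, 6, 0], 0.2],
    [[-226, 7, 0], 0.23],
    [[-252, 8, 0], 0.25],
    [[-265.5, 8.8, 2], 0.261],
    [[-265.5, 8.8, 2], 0.261],
  ],
)

```text
t: 1.73
eef_pos: [0.4367, 0.0538, 0.4028]
tcp_rot: [2.204, 2.237, -0.001]
ft_force: [-0.5, -0.2, 0.5]
width: 0.536
```

```bash
python3 -c "
from h import *
go(436,56.5,153,YAW)
from rig import snapshot,calibration
import pickle
c=calibration('wrist');im=snapshot('wrist');cv2.imwrite('pics/w1.png',im[:,:,::-1]);pickle.dump(c,open('w1.pkl','wb'))"
```

```text
t 1.73 grasp [436.7  53.6 235.8] ytool 0.015 q7 -0.02 shift [ 3.1 -0.7 82.8] turn -0.005 F [-0.5 -0.2  0.5] w 49.8
```

View pics/w1.png

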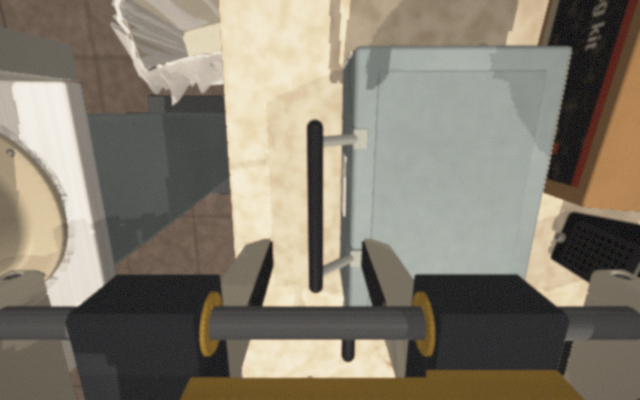

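The wrist view shows the bar vertical at column 316, from row 122 to 290, centred between the fingers. I'll check it with the ray and then descend.

```bash
python3 -c "
from h import *
import pickle
c=pickle.load(open('w1.pkl','rb'))
print(plane(c,(316,124),.155),plane(c,(316,288),.155))
print(plane(c,(345,60),.125))"
```

```text
[0.43378238 0.12335772 0.155     ] [ 0.43556769 -0.00540426  0.155     ]
[0.45471622 0.1688772  0.125     ]
```

Request:
drive_tool(
  motion=[
    [[1, 0, 20], 0],
    [[2, -0.5, 45], 0],
    [[3, -0.7, 68], 0],
    [[3, -0.7, 81], 0],
    [[3, -0.7, 83], 0],
  ],
)

```text
t: 2.2
eef_pos: [0.4347, 0.0597, 0.3177]
tcp_rot: [-2.198, -2.242, 0.006]
ft_force: [-0.7, 0.7, 0.3]
width: 0.541
```

Request:
drive_tool(
  motion=[
    [[0, 0, 0], 0],
    [[0, 0, 0], 0],
    [[0, 0, 0], 0],
    [[0, 0, 0], 0],
    [[0, 0, 0], 0],
    [[0, 0, 0], 0],
  ],
  hand=0,
  newtons=25,
)

```text
t: 2.7
eef_pos: [0.4348, 0.0598, 0.3183]
tcp_rot: [-2.199, -2.242, 0.005]
ft_force: [0.0, -0.5, -0.3]
width: 0.154
```

```bash
python3 -c "
from h import *
go(436,58,153,YAW)
# path of handle about hinge
for hx,hz in((627,107),):
  o=st();Rm=R.from_rotvec(o['tcp_rot']).as_matrix();g=np.array(o['eef_pos'])*1000+Rm@[0,0,167.]
  v=np.array([g[0]-hx,g[2]-hz]);print(v,np.hypot(*v))
"
```

```text
t 2.7 grasp [434.3  59.5 151.3] ytool 0.02 q7 0.09 shift [-1.6  1.7 -1.7] turn -0.0 F [ 0.  -0.5 -0.3] w 14.4
[-192.70739672   44.26781601] 197.72652904092348
```

```bash
python3 -c "
from h import *
for th in np.r_[np.array([.04,.12,.2,.28,.36,.44,.52,.6,.68,.76])]:
  print(round(th,2),np.round([-192*np.cos(th)+48*np.sin(th)+192,-(192*np.sin(th)+48*np.cos(th)-48)],1))
"
```

```text
0.04 [ 2.1 -7.6]
0.12 [  7.1 -22.6]
0.2 [ 13.4 -37.2]
0.28 [ 20.7 -51.2]
0.36 [ 29.2 -64.6]
0.44 [ 38.7 -77.2]
0.52 [ 49.2 -89.1]
0.6 [  60.6 -100. ]
0.68 [  72.9 -110.1]
0.76 [  85.9 -119.1]
```

Request:
drive_tool(
  motion=[
    [[0, 2.1, -7.6], 0],
    [[0, 7.1, -22.6], 0],
    [[0, 13.4, -37.2], 0],
    [[0, 20.7, -51.2], 0],
    [[0, 29.2, -64.6], 0],
    [[0, 38.7, -77.2], 0],
    [[0, 49.2, -89.1], 0],
    [[0, 60.6, -100], 0],
    [[0, 67, -105.3], 0],
    [[0, 69, -107], 0],
  ],
)

```text
t: 3.53
eef_pos: [0.5027, 0.0609, 0.4259]
tcp_rot: [-2.196, -2.239, 0.011]
ft_force: [-9.9, 0.2, 5.3]
width: 0.121
```

```bash
cat >> h.py <<'E'
def lidang():
    o=st();Rm=R.from_rotvec(o['tcp_rot']).as_matrix();g=np.array(o['eef_pos'])*1000+Rm@[0,0,167.]
    hx=627; a=np.arctan2(g[2]-107,hx-g[0])-np.arctan2(48,192)
    print('ang',a,'rad',np.hypot(g[2]-107,hx-g[0]))
    return a,g
E
python3 -c "
from h import *
go(436,58,153,YAW);a,g=lidang()
f=lambda th:np.array([-192*np.cos(th)+48*np.sin(th),-(192*np.sin(th)+48*np.cos(th))])
for th in [.7,.78,.86,.94,1.02,1.1,1.17,1.23,1.28,1.31,1.33]: print(th,np.round(f(th)-f(a),1))
from rig import snapshot
cv2.imwrite('pics/s2.png',snapshot('scene')[:,:,::-1])
"
```

```text
t 3.53 grasp [501.3  60.7 258.9] ytool 0.019 q7 0.01 shift [ -1.4 -64.4 106.5] turn -0.001 F [-9.9  0.2  5.3] w 11.3
ang 0.6345522005609013 rad 197.15315240638176
0.7 [10.2 -7.9]
0.78 [ 23.4 -16.7]
0.86 [ 37.3 -24.3]
0.94 [ 51.7 -30.9]
1.02 [ 66.6 -36.2]
1.1 [ 81.9 -40.4]
1.17 [ 95.5 -43. ]
1.23 [107.2 -44.5]
1.28 [117.1 -45.2]
1.31 [123.  -45.4]
1.33 [127.  -45.4]
```

View pics/s2.png

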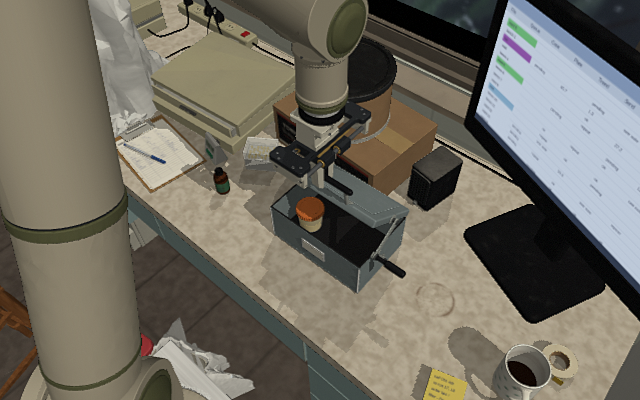

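The lid is up at about 36° and the grip is holding. The orange-lidded cup shows at (311,212). I'll check the drum's height and position before going further.

```bash
python3 -c "
from h import *
from rig import calibration
T=calibration('top');S=calibration('scene')
x,e=tri(T,(273,71),S,(346,68));print(x,e)
print(plane(T,(273,120),x[2]),plane(T,(323,71),x[2]))
"
```

```text
[0.77855432 0.23296205 0.25745386] [np.float64(0.002457298773634591), np.float64(0.002457298773634371)]
[0.66482425 0.229635   0.25745386] [0.77842147 0.12449642 0.25745386]
```

Its top is at 257 mm and the gripper body stays above 360 mm there, so it clears.

Request:
drive_tool(
  motion=[
    [[0, 10.2, -7.9], 0],
    [[0, 23.4, -16.7], 0],
    [[0, 37.3, -24.3], 0],
    [[0, 51.7, -30.9], 0],
    [[0, 66.6, -36.2], 0],
    [[0, 81.9, -40.4], 0],
    [[0, 95.5, -43], 0],
    [[0, 107.2, -44.5], 0],
    [[0, 114, -45], 0],
    [[0, 117, -45.2], 0],
  ],
)

```text
t: 4.42
eef_pos: [0.6207, 0.0627, 0.4708]
tcp_rot: [-2.197, -2.239, 0.011]
ft_force: [-2.2, -1.0, 7.0]
width: 0.12
```

```bash
python3 -c "
from h import *
go(436,58,153,YAW);a,g=lidang()
f=lambda th:np.array([-192*np.cos(th)+48*np.sin(th),-(192*np.sin(th)+48*np.cos(th))])
for th in [1.28,1.31,1.33]: print(th,np.round(f(th)-f(a),1))
from rig import snapshot
cv2.imwrite('pics/s3.png',snapshot('scene')[100:300,220:440,::-1])
"
```

```text
t 4.42 grasp [619.3  62.4 303.8] ytool 0.019 q7 0.05 shift [  -0.8 -182.2  152.2] turn -0.001 F [-2.2 -1.   7. ] w 11.2
ang 1.2868617672886844 rad 196.92287985476793
1.28 [-1.4  0.1]
1.31 [ 4.6 -0.1]
1.33 [ 8.5 -0.1]
```

View pics/s3.png

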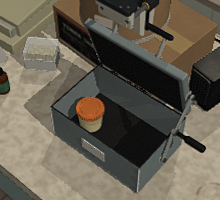

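The lid is nearly up, with the knob at crop (190,140). I'll push it a few mm to the stop.

Request:
drive_tool(
  motion=[
    [[0, 3, 0], 0],
    [[0, 5, 0], 0],
    [[0, 7, 0], 0],
    [[0, 8, 0], 0],
    [[0, 8, 0], 0],
    [[0, 8, 0], 0],
  ],
)

```text
t: 4.97
eef_pos: [0.6278, 0.0627, 0.4709]
tcp_rot: [-2.196, -2.237, 0.013]
ft_force: [-7.0, -0.8, 6.3]
width: 0.122
```

```bash
python3 -c "
from h import *
go(436,58,153,YAW);a,g=lidang()
from rig import snapshot
cv2.imwrite('pics/s4.png',cv2.resize(snapshot('scene')[100:300,260:440,::-1],None,fx=3,fy=3))
cv2.imwrite('pics/t4.png',cv2.resize(snapshot('top')[130:250,280:450,::-1],None,fx=4,fy=4))
"
```

```text
t 4.97 grasp [626.1  62.5 303.9] ytool 0.019 q7 0.05 shift [  -0.7 -188.5  152.9] turn -0.001 F [-7.  -0.8  6.3] w 11.3
ang 1.321222312340949 rad 196.9135208815528
```

View pics/s4.png

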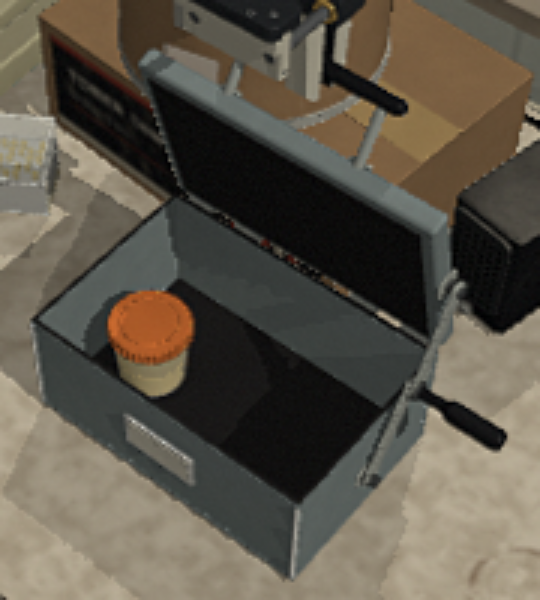

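View pics/t4.png

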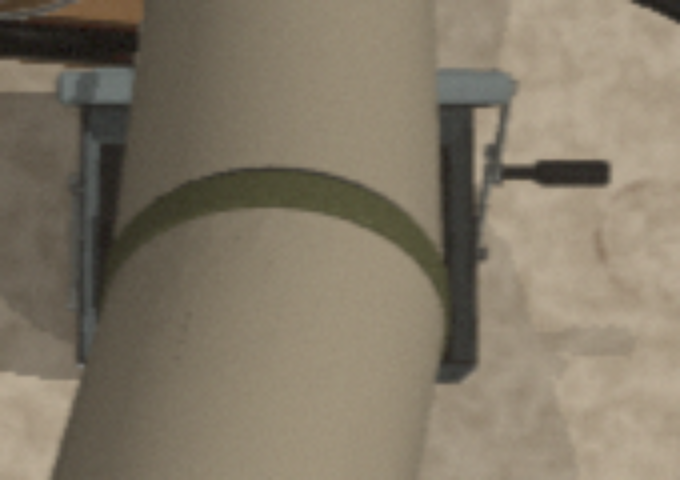

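```bash
python3 -c "
from h import *
from rig import calibration
T=calibration('top');S=calibration('scene')
x,e=tri(T,(423,173.2),S,(416.7,239.3));print(x,e)
print(c2w(42,-175),c2w(-3,-175))
"
```

```text
[ 0.58052465 -0.114091    0.13542897] [np.float64(0.0011072035181816401), np.float64(0.0011072035181817574)]
[ 590.49136695 -116.62505717] [ 545.50036665 -117.52499717]
```

The knob is at about x 580, near the straight position, so the stop has been reached. I'll ease back slowly so the knee can drop past the line.

Request:
drive_tool(
  motion=[
    [[0, -1, 0], 0],
    [[0, -2, 0], 0],
    [[0, -3, 0], 0],
    [[0, -4, 0], 0],
    [[0, -5, 0], 0],
    [[0, -6, 0], 0],
    [[0, -7, 0], 0],
    [[0, -7, 0], 0],
  ],
)

```text
t: 5.73
eef_pos: [0.6207, 0.0626, 0.4708]
tcp_rot: [-2.196, -2.237, 0.014]
ft_force: [-0.5, 0.5, -1.0]
width: 0.121
```

```bash
python3 -c "
from h import *
go(436,58,153,YAW);a,g=lidang()
from rig import snapshot
cv2.imwrite('pics/s5.png',cv2.resize(snapshot('scene')[100:300,260:440,::-1],None,fx=3,fy=3))
cv2.imwrite('pics/t5.png',cv2.resize(snapshot('top')[130:250,280:450,::-1],None,fx=4,fy=4))
"
```

```text
t 5.73 grasp [618.9  62.3 303.8] ytool 0.019 q7 0.05 shift [  -0.7 -181.3  152.7] turn -0.001 F [-0.5  0.5 -1. ] w 11.2
ang 1.2846128998611475 rad 196.9631131153593
```

View pics/s5.png

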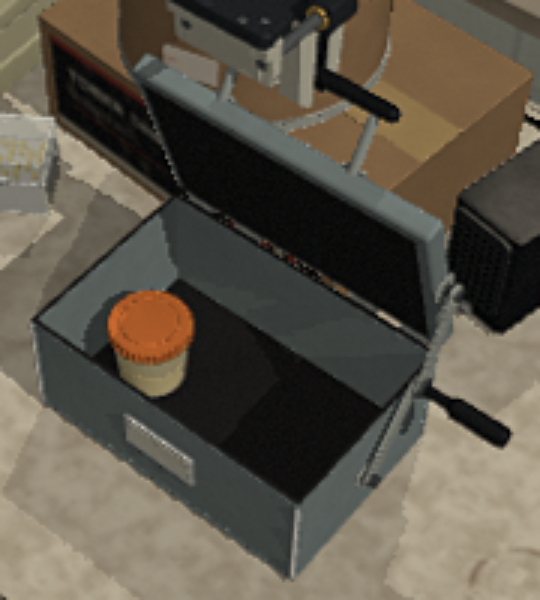

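View pics/t5.png

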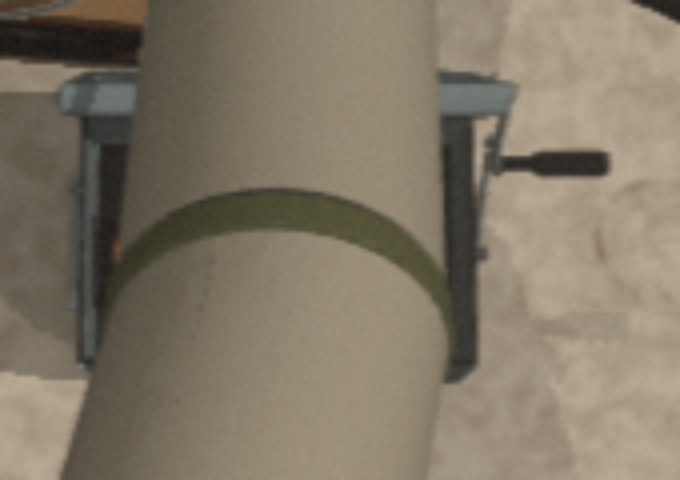

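The knob moved back and down (top row 173→163 in the crop) and the handle load vanished, so the stay looks locked. I'll open slightly while still straddling the bar, as a safety check.

Request:
drive_tool(
  motion=[
    [[0, 0, 0], 0],
    [[0, 0, 0], 0],
    [[0, 0, 0], 0],
    [[0, 0, 0], 0],
  ],
  hand=30,
)

```text
t: 6.17
eef_pos: [0.6209, 0.0627, 0.4709]
tcp_rot: [-2.196, -2.238, 0.013]
ft_force: [-0.6, -0.2, 0.4]
width: 0.314
```

```bash
python3 -c "
from h import *
from rig import snapshot,calibration
T=calibration('top');S=calibration('scene')
s=snapshot('scene');t=snapshot('top')
cv2.imwrite('pics/s6.png',cv2.resize(s[100:300,260:440,::-1],None,fx=3,fy=3))
cv2.imwrite('pics/t6.png',cv2.resize(t[130:250,280:450,::-1],None,fx=4,fy=4))
go(619,62,390,YAW)
for o in dark(t,(405,160,440,182),60):print(o)
for o in dark(s,(395,225,436,252),45):print(o)
"
```

```text
t 6.27 grasp [619.1  62.3 303.9] ytool 0.019 q7 0.05 shift [ -0.5  -1.  -86.1] turn -0.001 F [ 0.3  0.4 -0. ] w 29.7
(np.int32(106), array([419.53775, 170.0283 ], dtype=float32), array([405.99393, 170.12201], dtype=float32), array([430.01352, 169.95583], dtype=float32), np.float32(5.110591))
(np.int32(190), array([416.2842 , 238.37369], dtype=float32), array([400.49698, 228.58554], dtype=float32), array([428.88467, 246.18602], dtype=float32), np.float32(7.884216))
```

View pics/s6.png

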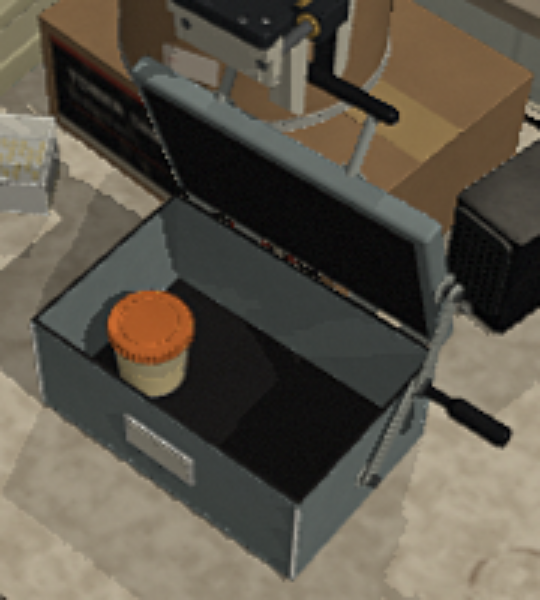

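The lid stays put with no load, so it's locked. Now I'll go up and over to the bottle.

```bash
python3 -c "
from h import *
from rig import calibration
T=calibration('top');S=calibration('scene')
print(tri(T,(423,170.1),S,(417.3,239.6)))
go(478,363,160,YAW+np.pi/2)
"
```

```text
(array([ 0.5882998 , -0.11407371,  0.12658711]), [np.float64(0.0010036995328949216), np.float64(0.0010036995328950714)])
t 6.27 grasp [619.1  62.3 303.9] ytool 0.019 q7 0.05 shift [ 303.4 -134.   144.9] turn 1.569 F [ 0.3  0.4 -0. ] w 29.7
```

Request:
drive_tool(
  motion=[
    [[0, 0, -15], 0],
    [[0, 0, -40], 0],
    [[15, -5, -60], 0],
    [[40, -15, -70], 0.1],
    [[75, -30, -70], 0.2],
    [[112, -47, -70], 0.3],
    [[148, -65, -65], 0.4],
    [[183, -84, -50], 0.5],
    [[218, -103, -30], 0.6],
    [[250, -120, -5], 0.7],
  ],
  hand=70,
)

```text
t: 7.1
eef_pos: [0.4976, 0.3078, 0.4808]
tcp_rot: [-2.835, -1.344, 0.011]
ft_force: [-0.0, 0.7, -0.2]
width: 0.754
```

```bash
python3 -c "
from h import *
go(478,363,160,YAW+np.pi/2)
"
```

```text
t 7.1 grasp [496.2 307.9 313.8] ytool -0.686 q7 -1.06 shift [ 31.8 -47.9 153.9] turn 0.865 F [-0.   0.7 -0.2] w 70.1
```

Request:
drive_tool(
  motion=[
    [[8, -10, 10], 0.1],
    [[16, -22, 30], 0.21],
    [[24, -34, 55], 0.32],
    [[30, -43, 80], 0.43],
    [[32, -48, 100], 0.54],
    [[32, -48, 108], 0.65],
    [[32, -48, 109], 0.75],
    [[32, -48, 109], 0.83],
    [[32, -48, 109], 0.865],
    [[32, -48, 109], 0.865],
  ],
)

```text
t: 7.93
eef_pos: [0.4798, 0.3634, 0.3717]
tcp_rot: [-3.141, -0.03, 0.013]
ft_force: [0.3, 0.1, -1.0]
width: 0.751
```

```bash
python3 -c "
from h import *
go(478,363,160,YAW+np.pi/2)
from rig import snapshot,calibration
import pickle
c=calibration('wrist');im=snapshot('wrist');cv2.imwrite('pics/w7.png',im[:,:,::-1]);pickle.dump(c,open('w7.pkl','wb'))
s=snapshot('scene')[:,:,::-1];t=snapshot('top')[:,:,::-1]
cv2.imwrite('pics/s7.png',s);cv2.imwrite('pics/t7.png',t)
"
```

```text
t 7.93 grasp [478.4 363.4 204.7] ytool -1.552 q7 -1.74 shift [-0.   0.4 44.7] turn -0.001 F [ 0.3  0.1 -1. ] w 69.9
```

View pics/w7.png

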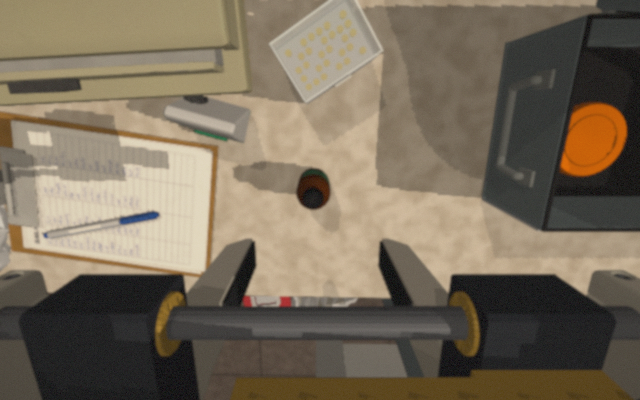

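View pics/s7.png

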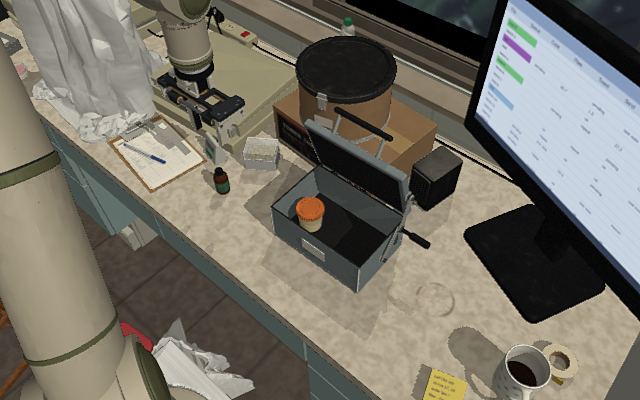

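View pics/t7.png

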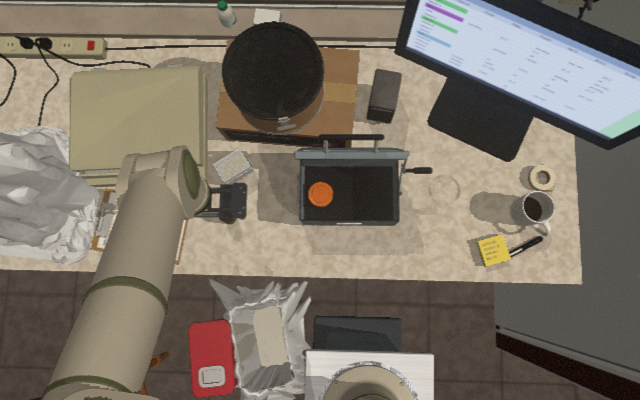

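The lid stands open and locked. The wrist shows the bottle cap at (313,197) midway between the fingers, and the cup is at top (320,194).

```bash
python3 -c "
from h import *
import pickle
from rig import calibration
T=calibration('top');S=calibration('scene');c=pickle.load(open('w7.pkl','rb'))
print('cap w',plane(c,(313,197),.075),tri(c,(313,197),S,(219,170.5)),tri(T,(225.,215),c,(313,197)))
print('label bottom arc w', plane(c,(313,168),.03))
im=cv2.imread('pics/t7.png').astype(int);m=(im[...,2]>150)&(im[...,1]<120)&(im[...,0]<60)
m[:150]=0;m[230:]=0;m[:,:290]=0;m[:,360:]=0
ys,xs=np.where(m);print(xs.mean(),ys.mean(),len(xs))
im=cv2.imread('pics/s7.png').astype(int);m2=(im[...,2]>150)&(im[...,1]<120)&(im[...,0]<60);m2[:190]=0;m2[240:]=0;m2[:,:290]=0;m2[:,340:]=0
ys2,xs2=np.where(m2);print(xs2.mean(),ys2.mean(),len(xs2))
x,e=tri(T,(xs.mean(),ys.mean()),S,(xs2.mean(),ys2.mean()));print('cup',x,e,plane(T,(xs.mean(),ys.mean()),.072))
p=plane(T,(xs.mean(),ys.mean()),.072)[:2]*1000-O;cc,s=np.cos(YAW),np.sin(YAW);print('cup chest',cc*p[0]+s*p[1],-s*p[0]+cc*p[1])
go(478.5,363,42,YAW+np.pi/2)
print('place',c2w(-35,-55))
"
```

```text
cap w [0.47954596 0.36767393 0.075     ] (array([0.48061903, 0.3663996 , 0.0736765 ]), [np.float64(0.0018884244073859668), np.float64(0.0018884244073859298)]) (array([0.47710116, 0.36709166, 0.06466962]), [np.float64(0.0007705899617264451), np.float64(0.0007705899617264143)])
label bottom arc w [0.49779474 0.36849105 0.03      ]
320.3340707964602 193.83849557522123 452
309.71125265392783 207.59447983014863 471
cup [0.53565282 0.12894944 0.07628567] [np.float64(0.0016056117181999844), np.float64(0.0016056117182001125)] [0.53505961 0.13010802 0.072     ]
cup chest -8.486339541145831 72.79229744170115
t 8.08 grasp [478.5 363.2 205. ] ytool -1.549 q7 -1.74 shift [  1.4   0.4 163. ] turn 0.002 F [ 0.1 -0.2  0.3] w 69.9
place [511.10692643   1.8110463 ]
```

Request:
drive_tool(
  motion=[
    [[2, -2.6, 15], 0],
    [[2.4, -2.6, 45], 0],
    [[2.4, -2.6, 80], 0],
    [[2.4, -2.6, 112], 0],
    [[2.4, -2.6, 138], 0],
    [[2.4, -2.6, 154], 0],
    [[2.4, -2.6, 161], 0],
    [[2.4, -2.6, 161], 0],
  ],
)

```text
t: 8.75
eef_pos: [0.4807, 0.3655, 0.2091]
tcp_rot: [3.141, 0.034, -0.016]
ft_force: [0.0, 0.2, 0.3]
width: 0.755
```

```bash
python3 -c "
from h import *
go(479.5,366,44,YAW+np.pi/2)
from rig import snapshot
cv2.imwrite('pics/w8.png',snapshot('wrist')[:,:,::-1])
cv2.imwrite('pics/s8.png',cv2.resize(snapshot('scene')[100:240,150:300,::-1],None,fx=4,fy=4))
"
```

```text
t 8.75 grasp [478.9 365.3  42.1] ytool -1.549 q7 -1.56 shift [ 0.5 -0.7 -1.9] turn 0.002 F [0.  0.2 0.3] w 70.2
```

View pics/s8.png

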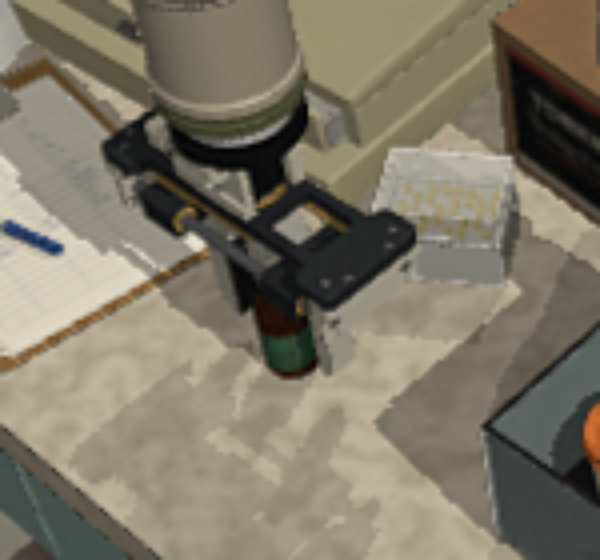

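View pics/w8.png

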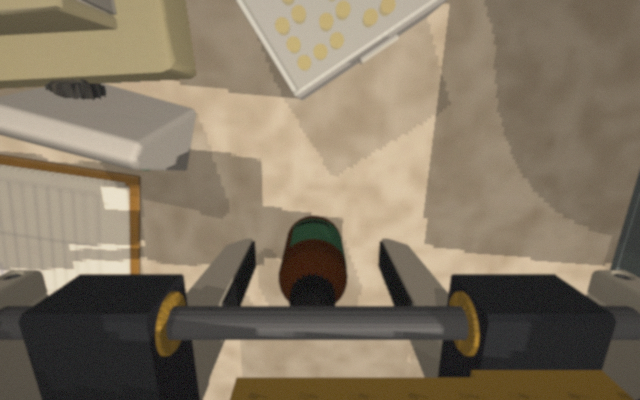

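The bottle sits between the fingers (wrist (313,270)), so I'll close on it.

Request:
drive_tool(
  motion=[
    [[0, 0, 0], 0],
    [[0, 0, 0], 0],
    [[0, 0, 0], 0],
    [[0, 0, 0], 0],
    [[0, 0, 0], 0],
    [[0, 0, 0], 0],
    [[0, 0, 0], 0],
  ],
  hand=20,
  newtons=20,
)

```text
t: 9.43
eef_pos: [0.4813, 0.3659, 0.2116]
tcp_rot: [-3.14, -0.035, 0.012]
ft_force: [0.2, -0.2, 2.9]
width: 0.363
```

Request:
drive_tool(
  motion=[
    [[0, 0, -10], 0],
    [[0, 0, -35], 0],
    [[0, 0, -70], 0],
    [[0, 0, -105], 0],
    [[0, 0, -135], 0],
    [[0, 0, -155], 0],
    [[0, 0, -160], 0],
  ],
)

```text
t: 10.02
eef_pos: [0.4831, 0.3655, 0.3755]
tcp_rot: [-3.137, -0.034, 0.006]
ft_force: [-0.0, -0.0, -1.7]
width: 0.361
```

```bash
python3 -c "
from h import *
for p in [(-35,-50),(-35,-45)]:
  go(*c2w(*p),200,YAW+np.pi/2)
from rig import snapshot
cv2.imwrite('pics/w9.png',snapshot('wrist')[:,:,::-1])
cv2.imwrite('pics/s9.png',cv2.resize(snapshot('scene')[60:240,130:330,::-1],None,fx=3,fy=3))
"
```

```text
t 10.02 grasp [482.5 366.2 208.5] ytool -1.549 q7 -1.74 shift [ 20.8 360.    6.7] turn 0.001 F [-0.  -0.  -1.7] w 33.6
t 10.02 grasp [482.5 366.2 208.5] ytool -1.549 q7 -1.74 shift [ 20.9 355.    6.7] turn 0.001 F [-0.  -0.  -1.7] w 33.6
```

View pics/s9.png

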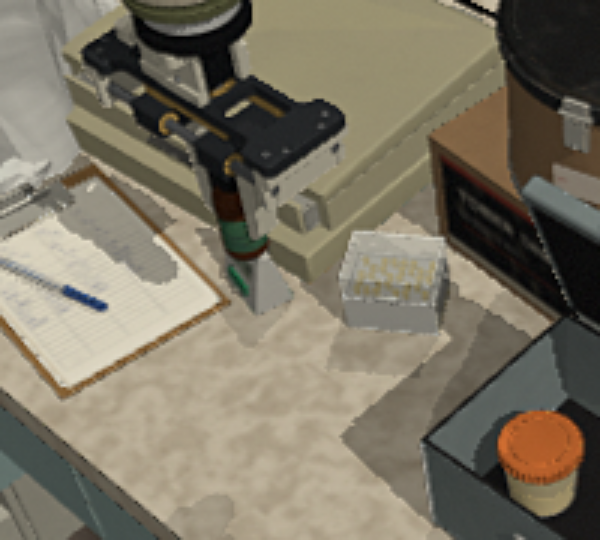

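View pics/w9.png

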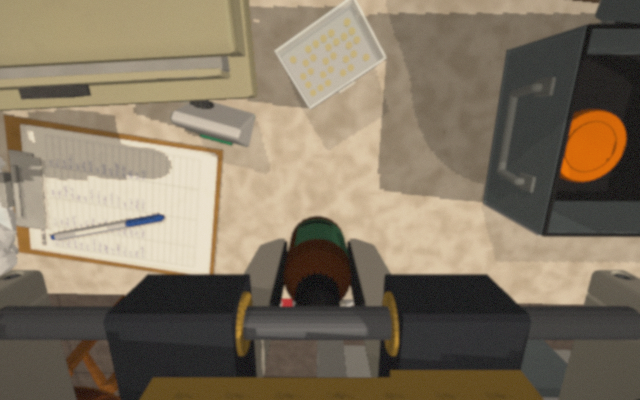

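The bottle is held (opening 33.6 mm). I'll carry it to above chest point (-40,-45) at z 200, which clears the rim.

Request:
drive_tool(
  motion=[
    [[0, 10, 0], 0],
    [[1, 35, 2], 0],
    [[3, 68, 4], 0],
    [[5, 102, 6], 0],
    [[7, 136, 6], 0],
    [[9, 170, 6], 0],
    [[11, 204, 6], 0],
    [[12, 238, 6], 0],
    [[13, 268, 6], 0],
    [[14, 290, 6], 0],
  ],
)

```text
t: 10.95
eef_pos: [0.5016, 0.0726, 0.3644]
tcp_rot: [-3.14, -0.03, 0.014]
ft_force: [0.3, -0.0, -1.4]
width: 0.361
```

```bash
python3 -c "
from h import *
go(*c2w(-40,-45),200,YAW+np.pi/2)
"
```

```text
t 10.95 grasp [500.1  72.9 197.4] ytool -1.551 q7 -1.26 shift [ 4.6 61.2 -2.7] turn -0.001 F [ 0.3 -0.  -1.4] w 33.5
```

Request:
drive_tool(
  motion=[
    [[1, 18, 0], 0],
    [[3, 38, 0], 0],
    [[4, 54, 0], 0],
    [[5, 61, 0], 0],
    [[5, 61, 0], 0],
    [[5, 61, 0], 0],
  ],
)

```text
t: 11.45
eef_pos: [0.5075, 0.0118, 0.3635]
tcp_rot: [-3.14, -0.029, 0.016]
ft_force: [-0.1, -0.1, -1.1]
width: 0.36
```

```bash
python3 -c "
from h import *
go(*c2w(-40,-45),57,YAW+np.pi/2)
from rig import snapshot,calibration
c=calibration('wrist');cv2.imwrite('pics/w10.png',snapshot('wrist')[:,:,::-1])
cv2.imwrite('pics/s10.png',cv2.resize(snapshot('scene')[60:310,230:440,::-1],None,fx=2.4,fy=2.4))
"
```

```text
t 11.45 grasp [505.8  12.  196.6] ytool -1.552 q7 -1.15 shift [  1.6   0.5 139.5] turn -0.001 F [-0.1 -0.1 -1.1] w 33.5
```

View pics/s10.png

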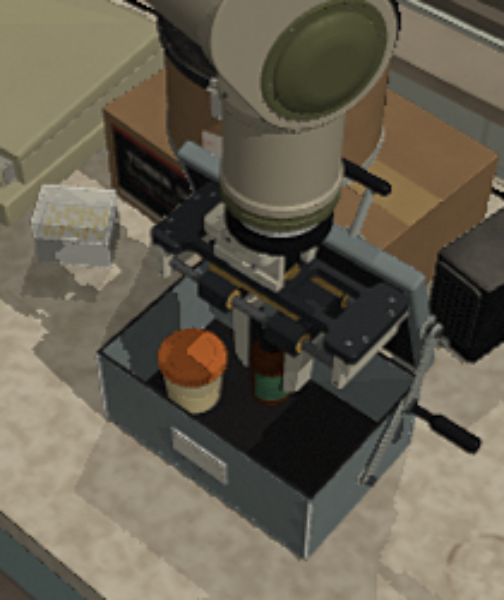

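View pics/w10.png

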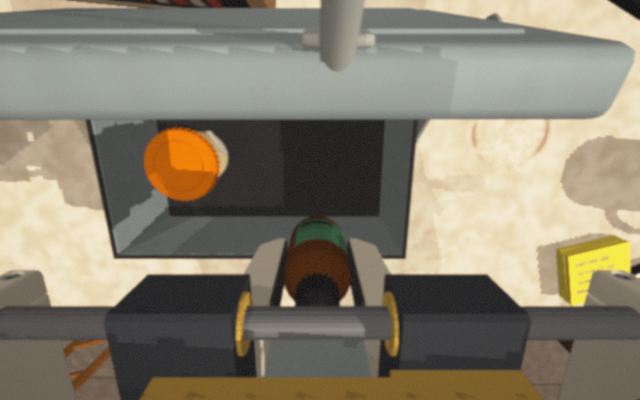

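The bottle hangs level over the right half, clear of the cup (scene crop bottle (268,380), cup (192,370)). I'll check camera clearance to the lid and then lower it.

```bash
python3 -c "
from h import *
from rig import calibration
M=np.array(calibration('wrist')['camera_from_world']);print('cam pos',-M[:3,:3].T@M[:3,3], 'dir',M[2,:3])
go(*c2w(-46,-45),57,YAW+np.pi/2)
"
```

```text
cam pos [0.58372517 0.01505503 0.3430246 ] dir [-0.28841079 -0.0042226  -0.95749746]
t 11.55 grasp [506.   13.  196.8] ytool -1.55 q7 -1.15 shift [ -4.7   1.5 139.8] turn 0.001 F [-0.4  0.5 -0.9] w 33.6
```

The camera sits on the tool's +x side, which would face the lid. I'll raise and turn half a turn so the camera faces the front while placing.

Request:
drive_tool(
  motion=[
    [[0, 0, -20], 0],
    [[0, 0, -50], 0],
    [[-4, 0, -80], 0],
    [[-10, 0, -95], -0.05],
    [[-14, 0, -100], -0.14],
    [[-15, 0, -100], -0.25],
    [[-15, 0, -100], -0.36],
    [[-15, 0, -100], -0.47],
    [[-15, 0, -100], -0.58],
    [[-15, 0, -100], -0.69],
  ],
)

```text
t: 12.38
eef_pos: [0.4934, 0.0136, 0.4638]
tcp_rot: [-2.936, -1.102, 0.014]
ft_force: [-0.1, 0.2, -1.7]
width: 0.36
```

Request:
drive_tool(
  motion=[
    [[0, 0, 0], -0.12],
    [[0, 0, 0], -0.24],
    [[0, 0, 0], -0.36],
    [[0, 0, 0], -0.48],
    [[0, 0, 0], -0.6],
    [[0, 0, 0], -0.72],
    [[0, 0, 0], -0.84],
    [[0, 0, 0], -0.96],
    [[0, 0, 0], -1.08],
    [[0, 0, 0], -1.2],
  ],
)

```text
t: 13.22
eef_pos: [0.4932, 0.0149, 0.4636]
tcp_rot: [-1.788, -2.571, 0.007]
ft_force: [0.1, 0.2, -0.7]
width: 0.36
```

```bash
python3 -c "
from h import *
go(*c2w(-46,-45),297,YAW+np.pi/2)
"
```

```text
t 13.22 grasp [491.4  15.2 296.6] ytool 0.356 q7 0.35 shift [-6.3  6.7 -0.5] turn -1.235 F [ 0.1  0.2 -0.7] w 33.5
```

Request:
drive_tool(
  motion=[
    [[0, 0, 0], -0.12],
    [[0, 0, 0], -0.24],
    [[0, 0, 0], -0.36],
    [[0, 0, 0], -0.48],
    [[0, 0, 0], -0.6],
    [[0, 0, 0], -0.72],
    [[0, 0, 0], -0.84],
    [[0, 0, 0], -0.96],
    [[0, 0, 0], -1.08],
    [[0, 0, 0], -1.2],
  ],
)

```text
t: 14.05
eef_pos: [0.493, 0.0161, 0.4633]
tcp_rot: [-0.011, -3.13, -0.003]
ft_force: [0.3, -0.3, -1.0]
width: 0.36
```

```bash
python3 -c "
from h import *
go(*c2w(-46,-45),70,YAW+np.pi/2)
from rig import calibration
M=np.array(calibration('wrist')['camera_from_world']);print('cam pos',-M[:3,:3].T@M[:3,3])
"
```

```text
t 14.05 grasp [491.1  16.4 296.3] ytool 1.564 q7 1.45 shift [-11.4  -5.3 226.2] turn -0.027 F [ 0.3 -0.3 -1. ] w 33.5
cam pos [0.41400706 0.01738649 0.44424423]
```

Request:
drive_tool(
  motion=[
    [[-3, -2, 10], -0.01],
    [[-8, -4, 35], -0.027],
    [[-11, -5, 70], -0.027],
    [[-11.4, -5.3, 105], -0.027],
    [[-11.4, -5.3, 140], -0.027],
    [[-11.4, -5.3, 170], -0.027],
    [[-11.4, -5.3, 195], -0.027],
    [[-11.4, -5.3, 213], -0.027],
    [[-11.4, -5.3, 222], -0.027],
    [[-11.4, -5.3, 224], -0.027],
  ],
)

```text
t: 14.88
eef_pos: [0.5014, 0.0117, 0.2372]
tcp_rot: [0.029, -3.127, -0.003]
ft_force: [0.1, -0.5, -0.9]
width: 0.361
```

```bash
python3 -c "
from h import *
go(*c2w(-46,-45),57,YAW+np.pi/2)
from rig import snapshot
cv2.imwrite('pics/s11.png',cv2.resize(snapshot('scene')[60:310,230:440,::-1],None,fx=2.4,fy=2.4))
cv2.imwrite('pics/w11.png',snapshot('wrist')[:,:,::-1])
"
```

```text
t 14.88 grasp [498.9  12.   70.2] ytool 1.59 q7 1.52 shift [-1.2 -0.5 13.2] turn -0.001 F [ 0.1 -0.5 -0.9] w 33.6
```

View pics/s11.png

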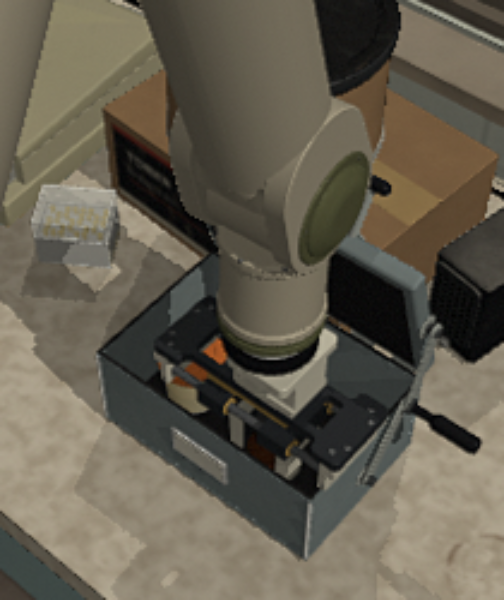

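View pics/w11.png

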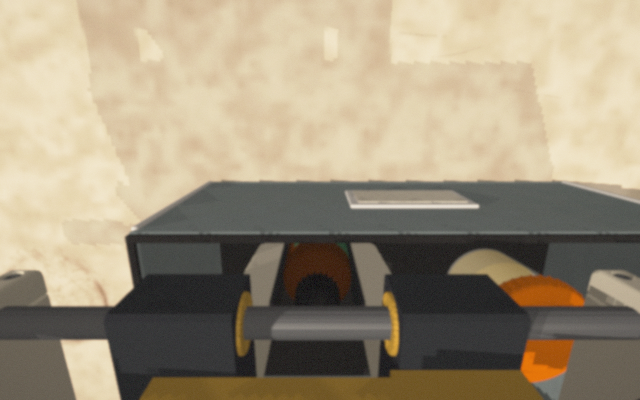

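The bottle is about 13 mm above the floor and clear of the front wall (wrist (317,270)) and cup. I'll lower it slowly.

Request:
drive_tool(
  motion=[
    [[0, 0, 3], 0],
    [[0, 0, 6], 0],
    [[0, 0, 8], 0],
    [[0, 0, 10], 0],
    [[0, 0, 11], 0],
    [[0, 0, 12], 0],
    [[0, 0, 12], 0],
    [[0, 0, 12], 0],
  ],
)

```text
t: 15.65
eef_pos: [0.5017, 0.0115, 0.227]
tcp_rot: [0.03, -3.129, -0.003]
ft_force: [-0.4, -0.7, -0.1]
width: 0.363
```

```bash
python3 -c "
from h import *
go(*c2w(-46,-45),57,YAW+np.pi/2)
"
```

```text
t 15.65 grasp [499.7  11.8  60. ] ytool 1.59 q7 1.52 shift [-0.2 -0.2  3. ] turn -0.001 F [-0.4 -0.7 -0.1] w 33.8
```

Request:
drive_tool(
  motion=[
    [[0, 0, 1.5], 0],
    [[0, 0, 3], 0],
    [[0, 0, 4], 0],
    [[0, 0, 4.5], 0],
    [[0, 0, 4.5], 0],
  ],
)

```text
t: 16.07
eef_pos: [0.5016, 0.0115, 0.2235]
tcp_rot: [0.03, -3.13, -0.004]
ft_force: [-3.7, -0.0, 17.2]
width: 0.36
```

Request:
drive_tool(
  motion=[
    [[0, 0, 0], 0],
  ],
)

```text
t: 16.15
eef_pos: [0.5016, 0.0114, 0.224]
tcp_rot: [0.03, -3.131, -0.004]
ft_force: [-0.0, 0.2, -1.3]
width: 0.364
```

It made contact with the floor (17 N, now relaxed). I'll open the fingers to 52 mm.

Request:
drive_tool(
  motion=[
    [[0, 0, 0], 0],
    [[0, 0, 0], 0],
    [[0, 0, 0], 0],
    [[0, 0, 0], 0],
    [[0, 0, 0], 0],
    [[0, 0, 0], 0],
  ],
  hand=52,
)

```text
t: 16.65
eef_pos: [0.5015, 0.0115, 0.2239]
tcp_rot: [0.03, -3.131, -0.004]
ft_force: [-0.3, 0.1, 0.0]
width: 0.557
```

```bash
python3 -c "
from h import *
go(*c2w(-46,-45),57,YAW+np.pi/2)
from rig import snapshot
cv2.imwrite('pics/w12.png',snapshot('wrist')[:,:,::-1])
"
```

```text
t 16.65 grasp [499.7  11.8  56.9] ytool 1.59 q7 1.52 shift [-0.2 -0.2 -0.1] turn -0.001 F [-0.3  0.1  0. ] w 51.8
```

View pics/w12.png

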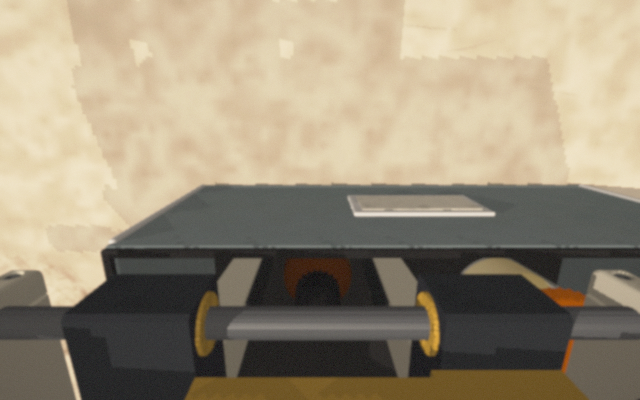

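The bottle stands free with gaps on both sides (317,280). I'll withdraw straight up.

Request:
drive_tool(
  motion=[
    [[0, 0, -5], 0],
    [[0, 0, -15], 0],
    [[0, 0, -30], 0],
    [[0, 0, -55], 0],
    [[0, 0, -85], 0],
    [[0, 0, -120], 0],
    [[0, 0, -155], 0],
    [[0, 0, -190], 0],
    [[0, 0, -220], 0],
    [[0, 0, -240], 0],
  ],
)

```text
t: 17.53
eef_pos: [0.5037, 0.0106, 0.4681]
tcp_rot: [0.029, -3.135, -0.005]
ft_force: [-0.1, 0.3, 0.3]
width: 0.563
```

```bash
python3 -c "
from h import *
print(c2w(42,-177))
go(*c2w(42,-177),297,YAW)
from rig import snapshot
cv2.imwrite('pics/w13.png',snapshot('wrist')[:,:,::-1])
cv2.imwrite('pics/s13.png',cv2.resize(snapshot('scene')[60:310,230:440,::-1],None,fx=2.4,fy=2.4))
"
```

```text
[ 590.53136428 -118.62465718]
t 17.53 grasp [502.6  11.1 301.1] ytool 1.589 q7 1.49 shift [ -85.6 -131.4    3.2] turn 1.569 F [-0.1  0.3  0.3] w 52.4
```

View pics/w13.png

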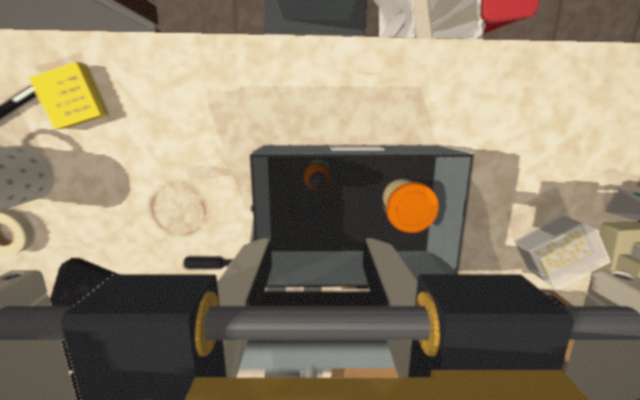

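View pics/s13.png

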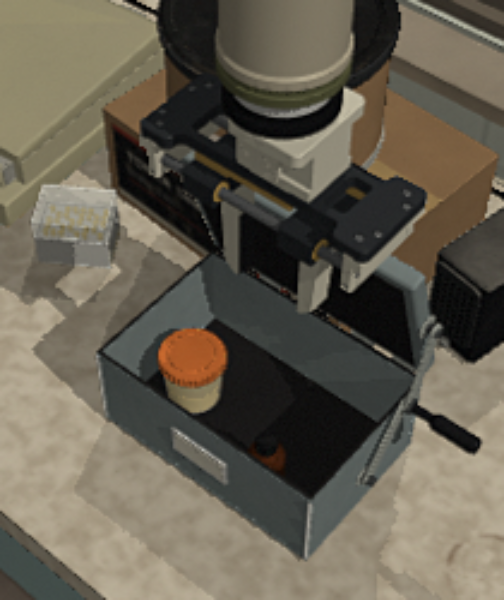

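The bottle stands upright at crop (267,452), the cup is untouched and the lid still open. I'll check whether the camera has a physical housing by projecting its position into the scene picture.

```bash
python3 -c "
from h import *
from rig import calibration,snapshot
S=calibration('scene');M=np.array(calibration('wrist')['camera_from_world']);p=-M[:3,:3].T@M[:3,3]
q=S['camera_from_world']@np.r_[p,1];u=S['mtx']@q[:3];u=u/u[2];print(p,u)
im=snapshot('scene')[:,:,::-1].copy()
cv2.drawMarker(im,(int(u[0]),int(u[1])),(0,0,255),cv2.MARKER_CROSS,6)
cv2.imwrite('pics/s14.png',cv2.resize(im[40:240,250:450],None,fx=3,fy=3))
"
```

```text
[0.42532728 0.0100076  0.44858805] [310.65423509 136.42783749   1.        ]
```

View pics/s14.png

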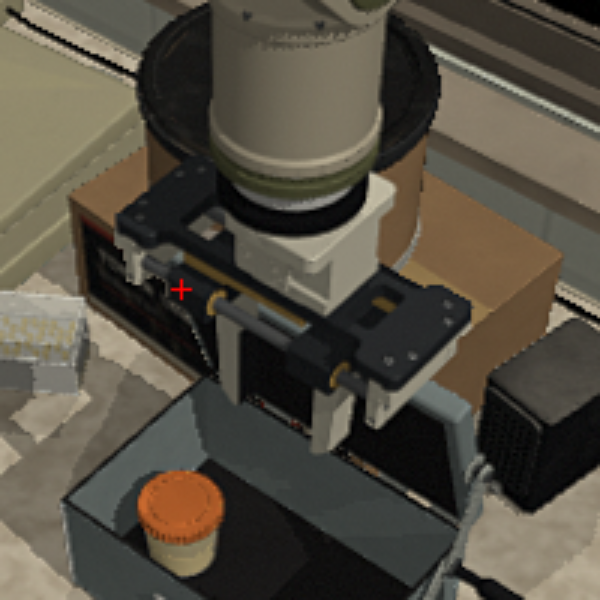

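Nothing is rendered at the camera's position (marker in free space), so the lens adds no obstacle. Now to the knob, jaws along chest x.

Request:
drive_tool(
  motion=[
    [[-5, -8, 0], 0.08],
    [[-14, -22, 0], 0.18],
    [[-24, -38, 0], 0.3],
    [[-35, -54, 0], 0.42],
    [[-46, -71, 0], 0.54],
    [[-57, -88, 0], 0.66],
    [[-68, -105, 0], 0.78],
    [[-77, -118, 0], 0.9],
    [[-83, -127, 0], 1.02],
    [[-86, -132, 0], 1.14],
  ],
  hand=60,
)

```text
t: 18.52
eef_pos: [0.5924, -0.1209, 0.464]
tcp_rot: [-1.675, -2.647, 0.004]
ft_force: [-0.1, 0.4, 0.5]
width: 0.645
```

```bash
python3 -c "
from h import *
go(589.5,-119.5,200,YAW)
"
```

```text
t 18.52 grasp [ 591.  -120.5  297. ] ytool 0.442 q7 0.75 shift [ 1.  -0.3 97. ] turn 0.422 F [-0.1  0.4  0.5] w 60.0
```

Request:
drive_tool(
  motion=[
    [[0, 0, 0], 0.12],
    [[0, 0, 0], 0.24],
    [[0, 0, 10], 0.36],
    [[1, 0, 30], 0.422],
    [[1, 0, 55], 0.422],
    [[1, 0, 78], 0.422],
    [[1, 0, 92], 0.422],
    [[1, 0, 97], 0.422],
    [[1, 0, 97], 0.422],
  ],
)

```text
t: 19.27
eef_pos: [0.5906, -0.1196, 0.3652]
tcp_rot: [-2.191, -2.236, 0.011]
ft_force: [0.3, -0.5, -0.0]
width: 0.648
```

```bash
python3 -c "
from h import *
go(589.5,-119.5,117,YAW)
from rig import snapshot,calibration
import pickle
c=calibration('wrist');im=snapshot('wrist');cv2.imwrite('pics/w15.png',im[:,:,::-1]);pickle.dump(c,open('w15.pkl','wb'))
cv2.imwrite('pics/s15.png',cv2.resize(snapshot('scene')[60:310,260:470,::-1],None,fx=2.4,fy=2.4))
"
```

```text
t 19.27 grasp [ 588.5 -119.1  198.2] ytool 0.02 q7 0.46 shift [-0.6  2.1 81.2] turn 0.0 F [ 0.3 -0.5 -0. ] w 60.2
```

View pics/w15.png

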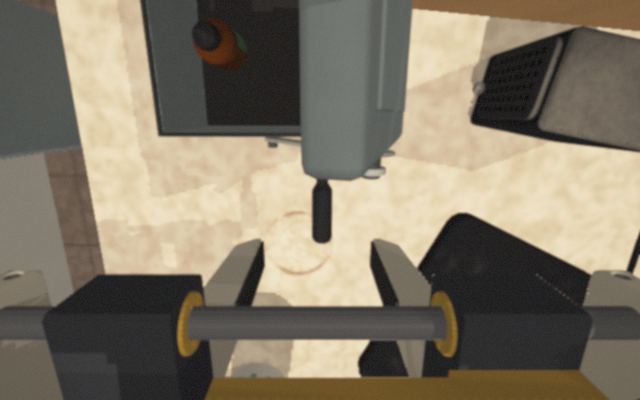

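View pics/s15.png

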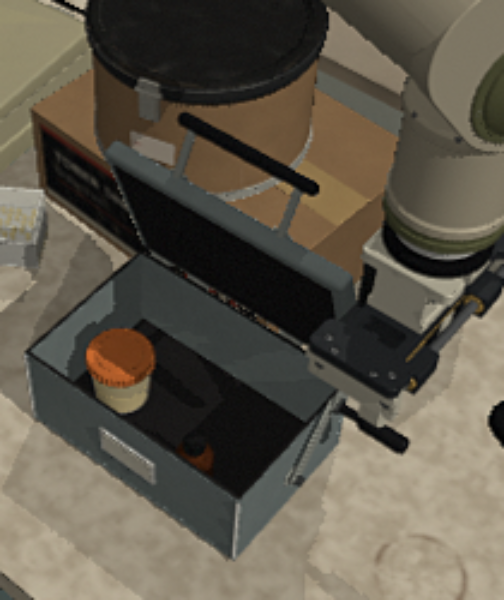

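The wrist shows the knob (321, 183-242) between the fingers, and the bottle upright. I'll measure it.

```bash
python3 -c "
from h import *
import pickle
c=pickle.load(open('w15.pkl','rb'))
print(plane(c,(321,183),.117),plane(c,(321,240),.117))
M=np.array(c['camera_from_world']);p=-M[:3,:3].T@M[:3,3];print(p)
S=__import__('rig').calibration('scene')
print(tri(c,(321,240),S,(260+405/2.4,60+445/2.4)))
# four-bar: knee circle -> lid angle
from scipy.optimize import brentq
P=np.array([-3,52.]);Hh=np.array([82,107.])
"
```

```text
[ 0.58857358 -0.09101384  0.117     ] [ 0.58962403 -0.13600745  0.117     ]
[ 0.58748782 -0.04129059  0.34543365]
(array([ 0.59124116, -0.13564001,  0.12241071]), [np.float64(0.002400755872013324), np.float64(0.002400755872013265)])
```

Request:
drive_tool(
  motion=[
    [[-1, 1, 10], 0],
    [[-1, 2, 30], 0],
    [[-1, 2.6, 52], 0],
    [[-1, 2.6, 70], 0],
    [[-1, 2.6, 80], 0],
    [[-1, 2.6, 83], 0],
    [[-1, 2.6, 83], 0],
  ],
  hand=50,
)

```text
t: 19.95
eef_pos: [0.5931, -0.1209, 0.284]
tcp_rot: [-2.194, -2.237, 0.008]
ft_force: [-1.9, 0.3, 0.1]
width: 0.54
```

```bash
python3 -c "
from h import *
go(590,-119.5,116,YAW)
from rig import snapshot,calibration
cv2.imwrite('pics/w16.png',snapshot('wrist')[:,:,::-1])
"
```

```text
t 19.95 grasp [ 591.5 -120.5  117. ] ytool 0.02 q7 0.53 shift [ 1.  -1.5  1. ] turn -0.0 F [-1.9  0.3  0.1] w 50.3
```

View pics/w16.png

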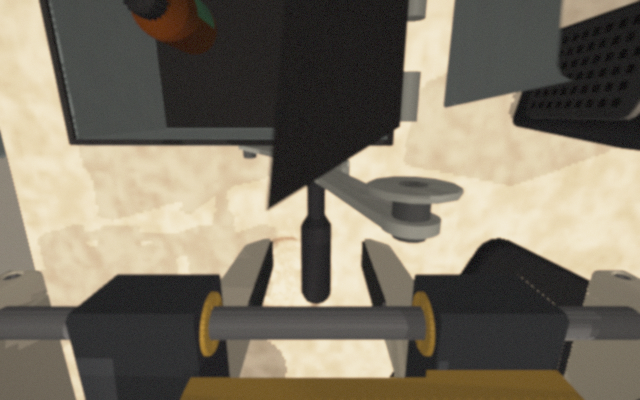

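The knob is centred (316,260) between the fingers. I'll shift 4 mm outboard, then close at 45 N.

Request:
drive_tool(
  motion=[
    [[-2, -0.5, 1], 0],
    [[-3.5, -1, 1.5], 0],
    [[-3.5, -1, 1.5], 0],
  ],
)

```text
t: 20.25
eef_pos: [0.5924, -0.125, 0.284]
tcp_rot: [-2.196, -2.238, 0.006]
ft_force: [-0.6, -0.3, 0.0]
width: 0.54
```

Request:
drive_tool(
  motion=[
    [[0, 0, 0], 0],
    [[0, 0, 0], 0],
    [[0, 0, 0], 0],
    [[0, 0, 0], 0],
    [[0, 0, 0], 0],
    [[0, 0, 0], 0],
    [[0, 0, 0], 0],
  ],
  hand=0,
  newtons=45,
)

```text
t: 20.83
eef_pos: [0.5923, -0.125, 0.2839]
tcp_rot: [-2.195, -2.238, 0.006]
ft_force: [-0.5, -0.3, 1.0]
width: 0.16
```

```bash
cat > fb.py <<'E'
from h import *
from scipy.optimize import fsolve,least_squares
P=np.array([-3,52.]);H=np.array([82,107.])
def rot(A,t): # lid raise: -x -> +z
    d=A-H;c,s=np.cos(t),np.sin(t); return H+np.array([d[0]*c+d[1]*s,-d[0]*s+d[1]*c])
K0=P+[-72,32];K1=P+[45,64]
f=lambda v:[np.hypot(*(v[:2]-K0))-v[2],np.hypot(*(rot(v[:2],1.31)-P))-78.3-v[2],np.hypot(*(rot(v[:2],1.28)-K1))-v[2]]
r=least_squares(f,[30,110,100]);A0=r.x[:2];L2=r.x[2]
def theta(phi): # knob angle about pivot from +x(back) ; returns lid
    K=P+78.3*np.array([np.cos(phi),np.sin(phi)])
    g=lambda t:np.hypot(*(rot(A0,t)-K))-L2
    ts=np.linspace(0,1.4,141);v=[g(t) for t in ts]
    return [round((ts[i]+ts[i+1])/2,2) for i in range(140) if v[i]*v[i+1]<=0]
if __name__=="__main__":
    print(A0,L2,r.fun,"pin locked",rot(A0,1.28))
    for d in range(50,162,6):print(d,theta(np.radians(d)))
E
python3 fb.py; python3 -c "
from h import *
go(590,-122,116,YAW)"
```

```text
[  3.08648858 181.13624659] 124.63125650975046 [-1.42108547e-13  1.42108547e-13 -3.83693077e-13] pin locked [130.39799608 203.85638502]
50 [np.float64(1.31)]
56 [np.float64(1.27)]
62 [np.float64(1.21)]
68 [np.float64(1.16)]
74 [np.float64(1.08)]
80 [np.float64(1.0)]
86 [np.float64(0.92)]
92 [np.float64(0.84)]
98 [np.float64(0.76)]
104 [np.float64(0.68)]
110 [np.float64(0.6)]
116 [np.float64(0.52)]
122 [np.float64(0.44)]
128 [np.float64(0.36)]
134 [np.float64(0.29)]
140 [np.float64(0.2)]
146 [np.float64(0.12)]
152 [np.float64(0.06)]
158 []
t 20.83 grasp [ 591.  -124.7  116.9] ytool 0.019 q7 0.53 shift [ 2.7 -1.   0.9] turn -0.001 F [-0.5 -0.3  1. ] w 14.8
```

Gripped at the predicted locked position (591, 117). Now I'll compute the circle path.

```bash
cat >> h.py <<'E'
def arc(start=None,ds=[]):
    o=st();Rm=R.from_rotvec(o['tcp_rot']).as_matrix();g=np.array(o['eef_pos'])*1000+Rm@[0,0,167.]
    px=c2w(-3,-182)[0]; v=np.array([g[0]-px,g[2]-52]); f0=np.degrees(np.arctan2(v[1],v[0])); print('phi',f0,'r',np.hypot(*v),'F',np.round(o['ft_force'],1),'w',o['width']*93,'t',o['t'])
    for d in ds:
        a=np.radians(f0+d); tgt=np.array([78.2*np.cos(a),78.2*np.sin(a)])
        e=tgt-v; print(d, np.round([e[0],-e[1]],1))
E
python3 -c "
from h import *
arc(None,[1.5,4,6.5,9,12,15,18,21,23,24])"
```

```text
phi 55.026526960147635 r 79.20346667934068 F [-0.5 -0.3  1. ] w 14.841297759268786 t 20.8333
1.5 [-2.3 -0.3]
4 [-5.2 -2.1]
6.5 [-8.1 -3.8]
9 [-11.2  -5.4]
12 [-14.9  -7.1]
15 [-18.7  -8.6]
18 [-22.6  -9.9]
21 [-26.5 -11. ]
23 [-29.2 -11.6]
24 [-30.5 -11.9]
```

Request:
drive_tool(
  motion=[
    [[0, -1.8, -0.8], 0],
    [[0, -4.5, -2.4], 0],
    [[0, -7.8, -4], 0],
    [[0, -11.2, -5.6], 0],
    [[0, -14.9, -7.3], 0],
    [[0, -18.7, -8.8], 0],
    [[0, -22.6, -10.1], 0],
    [[0, -25, -10.8], 0],
    [[0, -26, -11.1], 0],
    [[0, -26, -11.1], 0],
  ],
)

```text
t: 21.67
eef_pos: [0.5683, -0.1253, 0.2968]
tcp_rot: [-2.199, -2.242, -0.001]
ft_force: [7.6, 1.2, 3.4]
width: 0.159
```

```bash
python3 -c "
from h import *
arc(None,[1,3.5,6,9,12,15,18,21,23,24])
from rig import snapshot
cv2.imwrite('pics/s17.png',cv2.resize(snapshot('scene')[60:310,260:470,::-1],None,fx=2.4,fy=2.4))
"
```

```text
phi 73.87543173623827 r 81.01485872088242 F [7.6 1.2 3.4] w 14.755885022967218 t 21.6667
1 [-2.1  2.3]
3.5 [-5.4  1.5]
6 [-8.8  0.8]
9 [-12.8   0.2]
12 [-16.9  -0.2]
15 [-21.   -0.4]
18 [-25.1  -0.3]
21 [-29.1  -0.1]
23 [-31.9   0.2]
24 [-33.2   0.4]
```

View pics/s17.png

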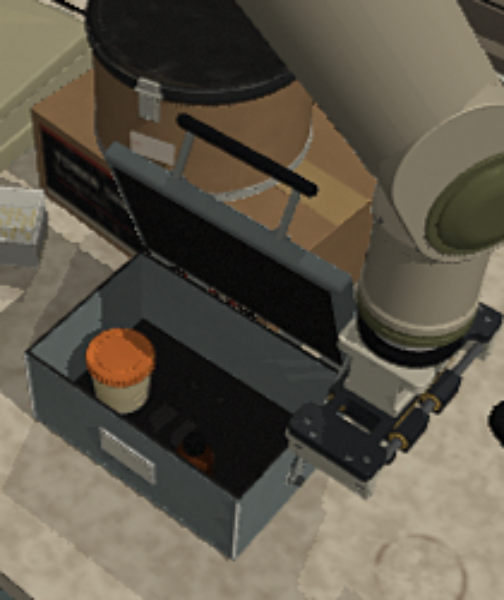

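The lid is still up and the knee is crossing the line. I'll continue slowly.

Request:
drive_tool(
  motion=[
    [[0, -1.5, 0.2], 0],
    [[0, -4.2, 0.5], 0],
    [[0, -7, 0.2], 0],
    [[0, -10, -0.2], 0],
    [[0, -13, -0.5], 0],
    [[0, -16, -0.8], 0],
    [[0, -19, -1], 0],
    [[0, -22, -1], 0],
    [[0, -23.5, -1], 0],
    [[0, -23.5, -1], 0],
  ],
)

```text
t: 22.55
eef_pos: [0.5457, -0.1257, 0.2992]
tcp_rot: [2.198, 2.242, 0.005]
ft_force: [4.1, 2.4, 6.6]
width: 0.156
```

```bash
python3 -c "
from h import *
arc(None,[1,3,5,8,11,14,17,20,22,23])
from rig import snapshot
cv2.imwrite('pics/s18.png',cv2.resize(snapshot('scene')[60:310,260:470,::-1],None,fx=2.4,fy=2.4))
"
```

```text
phi 89.51818424811023 r 80.17299389523906 F [4.1 2.4 6.6] w 14.546140731213864 t 22.55
1 [-1.4  2. ]
3 [-4.1  2. ]
5 [-6.8  2.2]
8 [-10.9   2.6]
11 [-14.9   3.3]
14 [-19.    4.1]
17 [-22.9   5.2]
20 [-26.8   6.5]
22 [-29.4   7.4]
23 [-30.6   7.9]
```

View pics/s18.png

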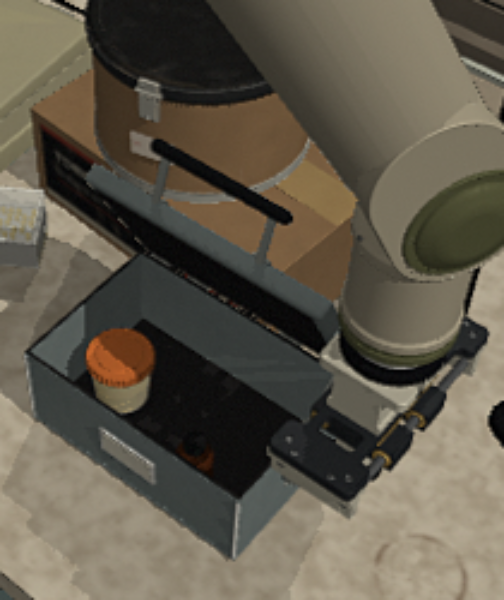

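The lid is following the grip down, held. I'll continue along the circle.

Request:
drive_tool(
  motion=[
    [[0, -1.4, 0.4], 0],
    [[0, -4.1, 0.8], 0],
    [[0, -7.2, 1.3], 0],
    [[0, -10.6, 1.9], 0],
    [[0, -14, 2.6], 0],
    [[0, -17.4, 3.3], 0],
    [[0, -20.7, 4.2], 0],
    [[0, -24, 5.2], 0],
    [[0, -25.5, 5.7], 0],
    [[0, -25.5, 5.7], 0],
  ],
)

```text
t: 23.43
eef_pos: [0.5195, -0.1261, 0.2931]
tcp_rot: [2.199, 2.243, 0.004]
ft_force: [1.7, 1.4, 1.9]
width: 0.16
```

```bash
python3 -c "
from h import *
arc(None,[1,3,5,8,11,14,17,20,22,23])
from rig import snapshot
cv2.imwrite('pics/s19.png',cv2.resize(snapshot('scene')[60:310,260:470,::-1],None,fx=2.4,fy=2.4))
"
```

```text
phi 109.17864179687024 r 78.44661254282131 F [1.7 1.4 1.9] w 14.847439686267556 t 23.4333
1 [-1.2  0.7]
3 [-3.7  1.7]
5 [-6.3  2.8]
8 [-9.9  4.5]
11 [-13.5   6.5]
14 [-17.    8.6]
17 [-20.4  11. ]
20 [-23.6  13.5]
22 [-25.7  15.2]
23 [-26.7  16.1]
```

View pics/s19.png

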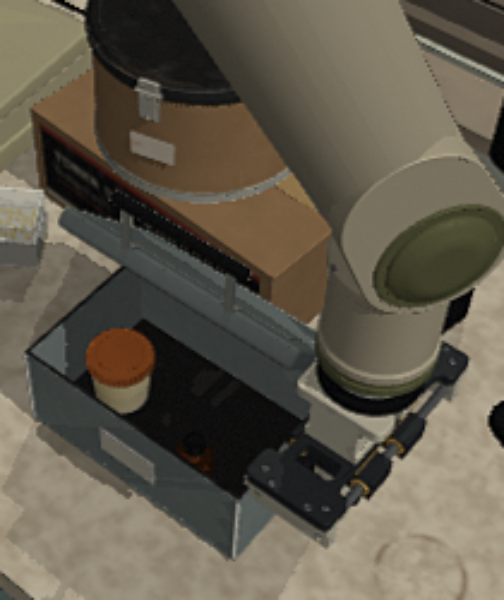

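Request:
drive_tool(
  motion=[
    [[0, -1.2, 0.5], 0],
    [[0, -3.7, 1.6], 0],
    [[0, -6.8, 3], 0],
    [[0, -9.9, 4.5], 0],
    [[0, -13, 6.2], 0],
    [[0, -16, 8], 0],
    [[0, -19, 10], 0],
    [[0, -22, 12.2], 0],
    [[0, -24, 13.7], 0],
    [[0, -24, 13.7], 0],
  ],
)

```text
t: 24.32
eef_pos: [0.495, -0.1265, 0.2788]
tcp_rot: [-2.199, -2.242, -0.002]
ft_force: [1.3, 1.3, -5.1]
width: 0.157
```

```bash
python3 -c "
from h import *
arc(None,[1,3,5,8,11,14,17,20,22,23,26,28])
from rig import snapshot
cv2.imwrite('pics/s20.png',cv2.resize(snapshot('scene')[60:310,260:470,::-1],None,fx=2.4,fy=2.4))
"
```

```text
phi 130.2066607232873 r 78.27490498270666 F [ 1.3  1.3 -5.1] w 14.596899733894688 t 24.3167
1 [-1.   0.9]
3 [-3.   2.8]
5 [-5.   4.7]
8 [-7.8  7.7]
11 [-10.4  10.8]
14 [-12.9  14. ]
17 [-15.2  17.4]
20 [-17.3  20.9]
22 [-18.6  23.3]
23 [-19.3  24.5]
26 [-21.   28.2]
28 [-22.1  30.7]
```

View pics/s20.png

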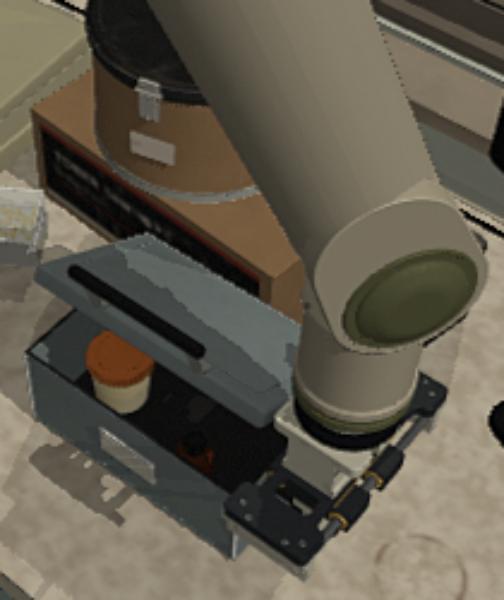

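The lid is at about 30° and still following. I'll continue.

Request:
drive_tool(
  motion=[
    [[0, -1, 0.9], 0],
    [[0, -3, 2.8], 0],
    [[0, -5, 4.7], 0],
    [[0, -7.3, 7.2], 0],
    [[0, -9.5, 9.7], 0],
    [[0, -11.7, 12.4], 0],
    [[0, -13.6, 15.1], 0],
    [[0, -15.2, 17.4], 0],
    [[0, -16, 18.7], 0],
    [[0, -16, 18.7], 0],
  ],
)

```text
t: 25.2
eef_pos: [0.4785, -0.1268, 0.2596]
tcp_rot: [-2.198, -2.241, -0.001]
ft_force: [-1.9, 0.2, -5.3]
width: 0.162
```

```bash
python3 -c "
from h import *
arc(None,[1,2,3,4,5,6,7,8,9,10,12])
from rig import snapshot
cv2.imwrite('pics/s21.png',cv2.resize(snapshot('scene')[60:310,260:470,::-1],None,fx=2.4,fy=2.4))
"
```

```text
phi 148.9270588920133 r 78.70548908610162 F [-1.9  0.2 -5.3] w 15.070533861910656 t 25.2
1 [-0.3  1.4]
2 [-0.9  2.6]
3 [-1.6  3.8]
4 [-2.2  5. ]
5 [-2.8  6.3]
6 [-3.4  7.5]
7 [-4.   8.7]
8 [-4.5 10. ]
9 [-5.1 11.2]
10 [-5.6 12.5]
12 [-6.5 15.1]
```

View pics/s21.png

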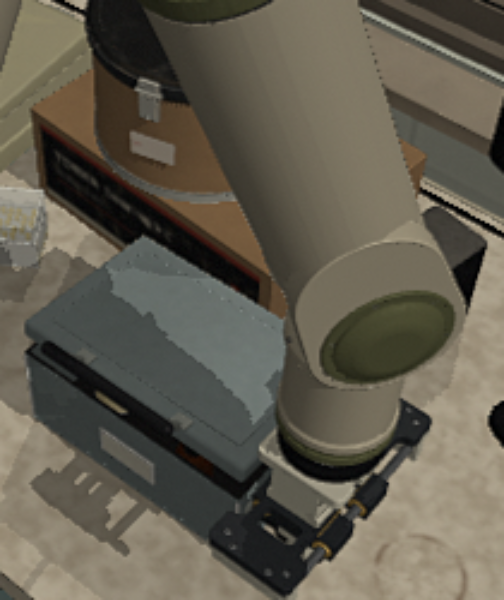

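The lid is nearly shut (orange-brown still shows through a narrow gap). Last few degrees, slowly.

Request:
drive_tool(
  motion=[
    [[0, -0.4, 1.2], 0],
    [[0, -1, 2.5], 0],
    [[0, -1.6, 3.8], 0],
    [[0, -2.2, 5], 0],
    [[0, -2.8, 6.2], 0],
    [[0, -3.3, 7.3], 0],
    [[0, -3.8, 8.4], 0],
    [[0, -4.3, 9.4], 0],
    [[0, -4.3, 9.4], 0],
  ],
)

```text
t: 26.0
eef_pos: [0.4745, -0.127, 0.251]
tcp_rot: [-2.199, -2.241, -0.002]
ft_force: [-3.8, 0.3, 10.0]
width: 0.16
```

```bash
python3 -c "
from h import *
arc(None,[1,2,3,4,5])
from rig import snapshot
cv2.imwrite('pics/s22.png',cv2.resize(snapshot('scene')[60:310,260:470,::-1],None,fx=2.4,fy=2.4))
"
```

```text
phi 155.81167831290514 r 78.04112333964733 F [-3.8  0.3 10. ] w 14.890355817041108 t 26.0
1 [-0.7  1.2]
2 [-1.2  2.4]
3 [-1.7  3.7]
4 [-2.2  5. ]
5 [-2.7  6.3]
```

View pics/s22.png

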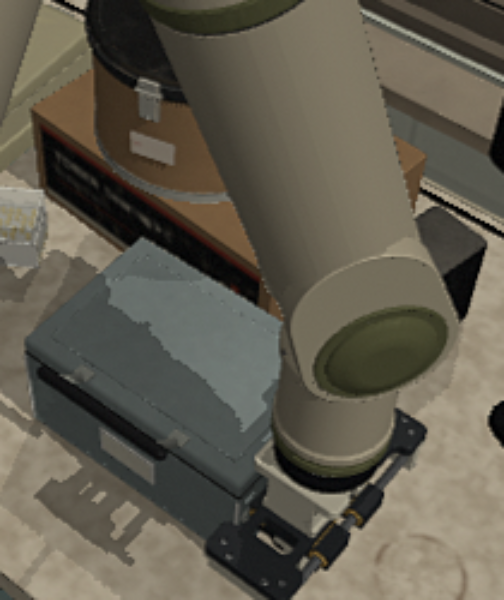

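Shut: φ ≈ 156°, with an upward reaction of 10 N. I'll release and retreat upward.

Request:
drive_tool(
  motion=[
    [[0, 0, 0], 0],
    [[0, 0, 0], 0],
    [[0, 0, 0], 0],
    [[0, 0, 0], 0],
    [[0, 0, 0], 0],
  ],
  hand=50,
)

```text
t: 26.47
eef_pos: [0.4748, -0.1271, 0.251]
tcp_rot: [-2.199, -2.242, -0.003]
ft_force: [-1.3, -0.6, -0.3]
width: 0.467
```

Request:
drive_tool(
  motion=[
    [[-1, 0, -5], 0],
    [[-3, 0, -20], 0],
    [[-5, 0, -45], 0],
    [[-10, 0, -75], 0],
    [[-25, 0, -110], 0],
    [[-50, 0, -145], 0],
    [[-80, 0, -175], 0],
    [[-110, 0, -195], 0],
    [[-135, 0, -200], 0],
    [[-140, 0, -200], 0],
  ],
)

```text
t: 27.3
eef_pos: [0.4767, -0.2718, 0.4536]
tcp_rot: [2.202, 2.235, 0.004]
ft_force: [-0.5, 0.0, -0.8]
width: 0.538
```

```bash
python3 -c "
from h import *
go(0,0,0)
from rig import snapshot
cv2.imwrite('pics/s23.png',cv2.resize(snapshot('scene')[120:310,210:440,::-1],None,fx=3,fy=3))
t=snapshot('top')[:,:,::-1]
cv2.imwrite('pics/t23.png',t)
cv2.imwrite('pics/t23z.png',cv2.resize(t[140:250,200:440],None,fx=3.3,fy=3.3,interpolation=cv2.INTER_CUBIC))
"
```

```text
t 27.3 grasp [ 477.5 -272.   286.6] ytool 0.015 q7 0.7 shift [ 279.6 -474.8  283.8] turn 0 F [-0.5  0.  -0.8] w 50.0
```

View pics/s23.png

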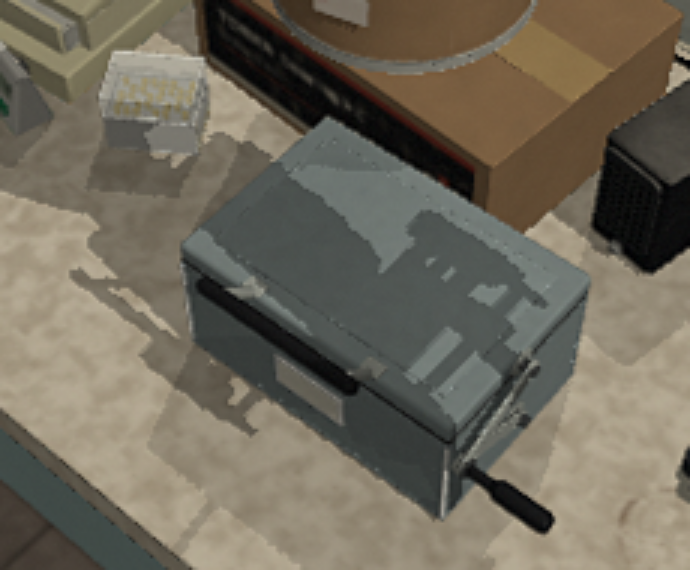

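View pics/t23z.png

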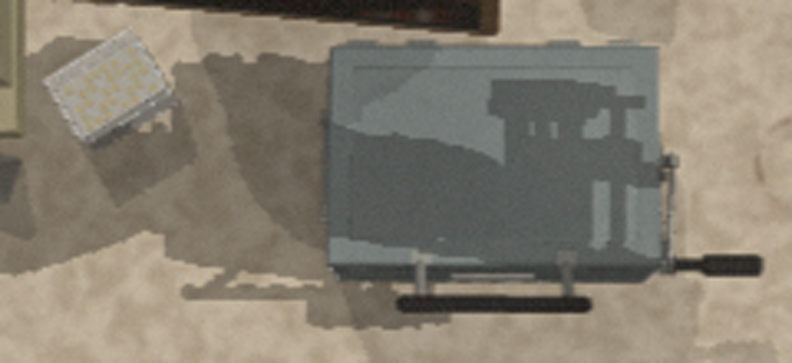

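The lid, handle and knob look the same as in the first picture. I'll check that in pixels.

```bash
python3 - <<'E'
from h import *
from rig import snapshot,env
t=snapshot("top");s=snapshot("scene")
t0=cv2.imread("pics/top0.png");s0=cv2.imread("pics/scene0.png")
for n,a,b,bx,th in [("bar top",t0,t,(315,226,390,240),45),("knob top",t0,t,(400,212,436,228),60),("knob scene",s0,s,(360,270,400,300),45)]:
    print(n,[np.round(x[1],1) for x in dark(a,bx,th)],[np.round(x[1],1) for x in dark(b,bx,th)])
o=env.observe();print(o["t"],np.abs(o["qvel"]).max(),o["ft_force"])
E
```

```text
bar top [array([348.9, 231.9], dtype=float32)] [array([349.4, 231.9], dtype=float32)]
knob top [array([418.4, 220. ], dtype=float32)] [array([418.2, 220. ], dtype=float32)]
knob scene [array([380.3, 286.2], dtype=float32)] [array([380.3, 286.3], dtype=float32)]
27.5 0.014037411529209076 [ 0.12061491  0.47667107 -0.03650937]
```

```bash
python3 -c "
from rig import env
print(env.hand_in())"
```

```text
the job is handed in; nothing more can be done
None
```

I carried out the whole task and handed it in at about 27.5 s of the 72 s. The hand-in gave no verdict.

**What I did:** I raised the lid by its handle to the stop and eased it back until the stay locked. Then I set the bottle on the chest floor to the right of the cup and let it go. Last, I gripped the stay knob, drew it back across the line and led the lid down along the knob's circle until it was shut.

**Last checks:**
- **Lid:** the handle bar and knob are within about half a pixel of where they were at the start with the lid shut. As the lid closed, the knob was at about 156° on its circle, which is the shut position.
- **Robot:** it was clear of everything, with about zero wrist force.
- **Bottle and cup:** both were upright in the pictures through most of the lowering. They could not be seen once the lid was shut.

**Disagreements:** triangulating the knob and handle put them 2 to 9 mm higher than the text says. I took the text's heights for both, and contact and grip agreed with them. My linkage model of the stay gave an implausible pin position, so I did not rely on it for the lowering and led the knob slowly instead.

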